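# Ratchet a glassware clamp shut with its key

### The job

The weighing bottle standing between the jaws of the small bench clamp must be held firmly so that its stuck stopper can be freed later. Take the T-handled key from its stand, fit it gently but fully down over the hexagonal spindle and turn it clockwise (seen from above) in short swings, lifting it off and setting it back for each new swing because the upright plate blocks a full turn; stop when the jaw grips the bottle firmly (about 15 to 20 N), without crushing the glass or forcing the key against the plate. Then put the key back upright on its stand, let go of it, and leave the other things alone.

Things in the scene. Friction and masses are not known exactly. Their poses are not given: they have to be found in the camera images.
- clamp: Grey bench clamp fixed to the worktop, bed 90 x 196 x 8 mm, long along its y. Origin on the worktop under the spindle axis, z up. From the spindle towards +y: moving jaw, weighing bottle, fixed jaw with two rubber ribs (ends at y = 121 mm). Turning the spindle clockwise seen from above drives the moving jaw 6 mm per radian towards +y; 1.7 to 2.6 rad in all. It stays where it is left.
- spindle: Upright steel hexagon of the clamp, 28 mm across flats, 10 mm high, then a 5 mm taper to 22 mm. Origin on its axis at its foot, on a 48 mm collar 55 mm above the worktop; z up, x square to a flat, turns with it. Drag 0.2 N m while turning (0.1 N m stays on the key when it stops); once the bottle is caught, each 0.1 rad adds about 9 N of jaw force, each newton 0.006 N m.
- stop_plate: Upright grey plate of the clamp, 64 mm wide along the clamp's x, 8 mm thick, top 132 mm above the worktop, its face 52 mm from the spindle axis on the -y side; its frame is the clamp's. With the key seated, the handle swings freely only while its line is within about 50 degrees of the clamp's x axis, either way.
- jaw: Moving jaw, 56 mm wide, 39 mm high, with a rubber face that gives about 1 mm for 25 N. Origin at the lower edge of the middle of its face, 8 mm above the worktop; the face looks to the clamp's +y, towards the bottle. A firm hold is about 8 to 30 N on the bottle; above 45 N the glass is crushed.
- bottle: Small glass weighing bottle with a ground stopper, body about 37 mm in diameter, 65 mm tall over all; origin at the centre of its underside, z up. Stands loose on the clamp's bed, 8 mm above the worktop, with 1 to 5 mm play to the fixed jaw's ribs.
- key: Steel T-handled socket key, 0.2 kg. Origin at the centre of its underside, z up. Hexagon socket 42 mm wide, 30 mm across flats inside, 18 mm deep; stem 11 mm; flat handle 144 mm long along x, 12 mm thick along y, 48 to 74 mm above the underside, pinched across y in the middle. Fits when its x is a multiple of 60 degrees from the spindle's x (8 degrees play); fully down the two origins meet.
- key_stand: Grey round foot fixed to the worktop, 68 mm wide, 8 mm high, with a 22 mm pin up to 21 mm. Origin on the worktop at the pin's axis, z up. The key stands on the foot, socket over the pin, any yaw, 4 mm play all round. Between stand and clamp an open tip box, about 150 mm high, stands 0.52 m or more ahead of the robot, and a tall cabinet 0.68 m ahead: carry the key high and on the robot's side.
- beaker: Bystander: small glass beaker, 60 mm tall, origin under it.
- tape_roll: Bystander: roll of tape, 62 mm wide, 19 mm high, origin under it.
- stopper_1: Bystander: rubber stopper, 24 mm wide, 26 mm high, origin under it.
- petri: Bystander: glass petri dish, 70 mm wide, 16 mm high, origin under it.
- reagent: Bystander: brown screw-cap bottle, 86 mm wide, 172 mm tall, origin under it.
- bulb: Bystander: rubber pipette bulb, 93 mm long, 48 mm high, origin under it.
- timer: Bystander: small lab timer, 89 x 62 x 30 mm.
- wash_bottle: Bystander: plastic wash bottle with a bent spout, 188 mm tall.
Mind the look-alikes: they are no part of the job. What is shaped like the key_stand but pink or turquoise is not meant.

How it is judged (in metres and radians):
On the way, in this order (a step that is already met when the one before it is completed fails the run):
1. the key is fitted fully down over the spindle (horizontal distance between key and spindle below 0.004 m and z of key in the frame of spindle below 0.004 m), for 0.1 s.
2. the jaw grips the bottle firmly (contact force between jaw and bottle above 8 N), for 0.2 s.
At the end, for the whole second after the job is handed in: The jaw presses the bottle with 8 to 32 N, the bottle stands upright (within 0.08 rad), and the key stands at rest on its stand: within 8 mm of the pin's axis, underside at most 4 mm above the foot, upright within 0.08 rad (contact force between jaw and bottle between 8 and 32 N and angle between each of bottle, key's own z axis and vertical below 0.08 rad and horizontal distance between key and key_stand below 0.008 m and z of key in the frame of key_stand below 0.012 m and linear speed of key below 0.02 m/s); the robot touches nothing.
It fails at once if the jaw crushes the bottle (more than 45 N) (contact force between jaw and bottle above 45 N).
It fails at once if the key is forced against the stop plate (more than 15 N) (contact force between key and stop_plate above 15 N).
It fails at once if the key is rammed onto the spindle (more than 60 N) (contact force between key and spindle above 60 N).
It fails at once if the gripper pushes the jaw or the bottle (contact force between the fingers and jaw above 3 N or contact force between the fingers and bottle above 3 N).
It fails at once if a bystander is moved more than 30 mm (distance of any of stopper_1, petri, reagent, bulb, timer from where it was at the start of the episode above 0.03 m).
It also fails if it takes over 72 s, if anything falls off the work surface, if the arm or the gripper's body presses on something with over 40 N, if the wrist force passes 120 N, or if a joint passes its speed limit or range.

### The arm

A 6-joint arm with a two-finger parallel gripper is mounted at the origin on a cart in front of the work surface, level with it; the furniture and walls round the work are solid. World frame = base frame: x ahead of the robot, y to its left, z up, the work surface at z = 0. Lengths are in m, angles in degrees, forces in N, time in s.
With the tool pointing down it reaches from about 0.375 to 0.9 m from the base axis. Payload 3.1 kg.
Tool frame: the origin (TCP) lies at the very end of the fingers, on their centre line; the grasp point (between the pads) lies 19 mm behind it; z points along the fingers, y is the direction in which the jaws open and shut (so a half turn about z gives the same grasp; the last joint's range is limited). The gripper opens to 87 mm and grips with 3 to 60 N. Pads are 19 mm wide; open, the fingers measure 117 mm over their backs; the gripper's body (75 mm by 190 mm) begins 51 mm behind the grasp point.
Start: joints at [59.272, 30.224, 82.088, -0, 67.689, -10.227], TCP at [0.219, 0.585, 0.223] pointing down, gripper open.
Joint ranges: [-176.69, 176.69], [-43.24, 126.21], [12.49, 139.97], [-82, 262], [0, 151.66], [-163.58, 163.58]. Speed limits (degrees/s): [159.86, 159.86, 180, 180, 180, 180].

### API

Orientations are given as a 3x3 rotation matrix whose columns are the frame's x, y, z axes.
In Python, from station import bot gives the robot as it stands.
- The arm moves only by the tool move_arm, never from a script. Its argument "series" is a list of rows, each an object of numbers: "fingers": the opening, from 0 (shut) to 1 (fully open); "dx", "dy", "dz": the shift along the tool's x, y, z in mm; "roll": the turn about the tool's z in degrees. A call has 1 to 12 rows; each row is the pose to reach, as a shift and turn from the pose commanded when the call began, along the tool's axes at that moment; what a row does not reach only later rows make up. A row lasts 1/10 s, in which the tool goes at most 50 mm and 8.59 degrees, less where a joint would pass 70% of its speed; a pose out of reach is approached as far as the arm can. A call with a gripper value outside its range is refused whole. The fingers move at their own pace and stop on an object; the grip force is fixed at half the most. Time passes only in rows, so rows that repeat a pose let the fingers close. It gives the time, the measured TCP pose, the force and the opening at its end, in the units of the state.
- bot.state(): the state, without advancing time (a new reading comes with each control period).
- bot.read_camera(name): name is "scene" or "top" or "wrist"; returns the picture (384x512x3 uint8, red, green, blue); there is no depth.
- bot.camera_info(name): a dict with "vertical_fov" (degrees; the focal length in pixels is half the picture's height over the tangent of half this angle, whatever the lens; pixels are square), "cx", "cy" (the principal point, pixels), "origin" and "orientation" of the camera in the world; the wrist camera has in their place "mount" (4x4, takes a point from camera to tool coordinates, whose origin is the TCP and whose axes are the flange's). Camera axes: x right, y down, z forward; pixel columns grow to the right and rows downward; lengths in m; the calibration is good to about 2 mm. A picture is of the moment at which its call begins: read the wrist's pose just before it. camera_info takes no time and is no camera call.
- bot.job_done(): hands the job in, once; it reports no verdict.
The state is a dict: "time_s": time; "qpos": joint angles; "qvel": joint speeds; "joint_efforts": joint torques, N m; "eef_pos": TCP position; "tool_rot": TCP orientation; "force": force on the tool from outside, world axes, zero at the start; "wrist_torque": the same for the moment, N m; "grip_width": finger opening in m.
Only numpy, scipy, OpenCV 4.12 (cv2) and the standard library are available. Lean on these libraries where they do the work, as an engineer would, in place of code of your own. Each camera call takes 0.05 s, during which the arm holds its last target.

## Working session

There is one attempt and no reset: what is moved stays moved. The work goes in short steps, Python scripts to look and compute and a tool call to move; the robot and the scene stay as the last step left them, time stands still between calls to the robot, and variables do not carry over. Pictures are saved under pics/ and viewed, and the job is handed in when it is done.

Besides the shell and the picture viewer there is one more tool, called as name(argument=value, ...) on one line, values as JSON. move_arm: Moves the arm, as the interface text tells. Its arguments: {"type":"object","properties":{"series":{"type":"array"}},"required":["series"]}

```bash
ls; mkdir -p pics; python3 - <<'E'
from station import bot
import cv2,json
s=bot.state();print(s)
for n in ["scene","top","wrist"]:
    im=bot.read_camera(n);cv2.imwrite(f"pics/{n}0.png",im[:,:,::-1]);print(n,bot.camera_info(n))
E
```

```text
pics
{'time_s': 0.0, 'qpos': array([ 5.92712709e+01,  3.02778484e+01,  8.21579341e+01, -6.01419299e-04,
        6.76888841e+01, -1.02261501e+01]), 'qvel': array([-0.01509138, -0.1174583 , -0.04250215, -0.01842816,  0.02339536,
        0.07445264]), 'joint_efforts': array([ 1.30752604e-03, -4.40028727e+01, -1.76593101e+01,  6.33817725e-02,
        5.79895510e-02, -1.52559260e-04]), 'eef_pos': array([0.21848212, 0.58477228, 0.22157503]), 'tool_rot': array([[-9.36657617e-01,  3.50244617e-01, -1.10345160e-03],
       [ 3.50246153e-01,  9.36655815e-01, -1.87530812e-03],
       [ 3.76737786e-04, -2.14300131e-03, -9.99997633e-01]]), 'force': array([0.77535107, 0.17321011, 1.15333596]), 'wrist_torque': array([ 0.06103399,  0.02813326, -0.03411218]), 'grip_width': 0.08724764361207847}
scene {'vertical_fov': 55.260574132380405, 'cx': 258.2661807166227, 'cy': 191.40966513520937, 'origin': array([-0.21244398, -0.17518698,  0.8004038 ]), 'orientation': array([[ 0.17772902, -0.65779209,  0.7319303 ],
       [-0.98404278, -0.11237383,  0.13795623],
       [-0.00849671, -0.74476955, -0.66726765]])}
top {'vertical_fov': 56.17800041350252, 'cx': 253.08681264153728, 'cy': 192.1839798497225, 'origin': array([ 0.41800656, -0.00458978,  1.11523761]), 'orientation': array([[-0.11601053, -0.97273703,  0.20080892],
       [-0.99324648,  0.11326316, -0.02515716],
       [ 0.00172705, -0.20237125, -0.97930735]])}
wrist {'vertical_fov': 67.70201967247503, 'cx': 257.2088954526486, 'cy': 193.55826017952444, 'mount': array([[-5.49082705e-04, -9.55464557e-01, -2.95105368e-01,
         8.13953847e-02],
       [ 9.99999447e-01, -2.59861738e-04, -1.01927567e-03,
        -1.36495888e-03],
       [ 8.97195179e-04, -2.95105765e-01,  9.55464171e-01,
        -1.62234415e-01],
       [ 0.00000000e+00,  0.00000000e+00,  0.00000000e+00,
         1.00000000e+00]])}
```

View pics/scene0.png

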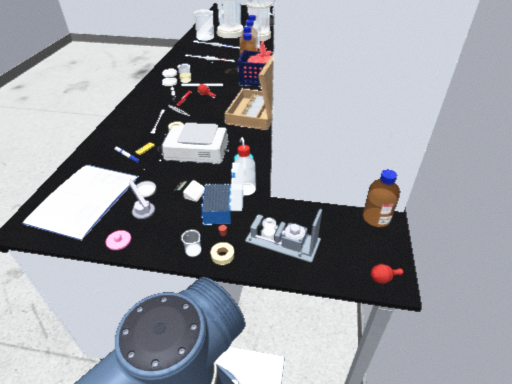

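View pics/top0.png

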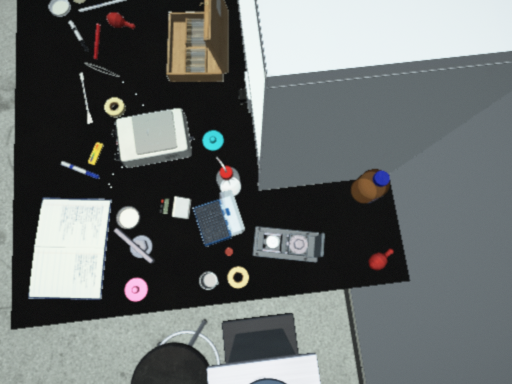

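View pics/wrist0.png

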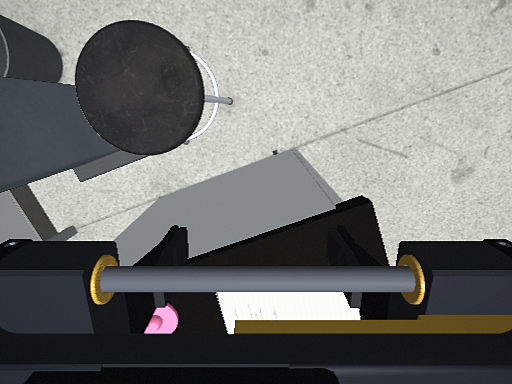

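The clamp is at about (290,244) in the top view, with its stop plate at the right end (321,246). The key is on its grey stand near (138,245). The look-alikes are pink (136,289) and turquoise (213,140). The grey one is meant because it carries the key. I'll enlarge both.

```bash
python3 - <<'E'
import cv2,numpy as np
t=cv2.imread("pics/top0.png");s=cv2.imread("pics/scene0.png")
a=cv2.resize(t[205:285,240:340],None,fx=4,fy=4,interpolation=cv2.INTER_CUBIC)
b=cv2.resize(t[205:285,90:190],None,fx=4,fy=4,interpolation=cv2.INTER_CUBIC)
c=cv2.resize(s[195:275,230:330],None,fx=3.75,fy=3.5,interpolation=cv2.INTER_CUBIC)
d=cv2.resize(s[165:245,90:190],None,fx=3.75,fy=3.5,interpolation=cv2.INTER_CUBIC)
c=cv2.resize(c,(400,280));d=cv2.resize(d,(400,280))
cv2.imwrite("pics/crop0.png",np.vstack([np.hstack([a,b])[:, :],np.hstack([c,d])]))
E
```

```text
(no output)
```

View pics/crop0.png

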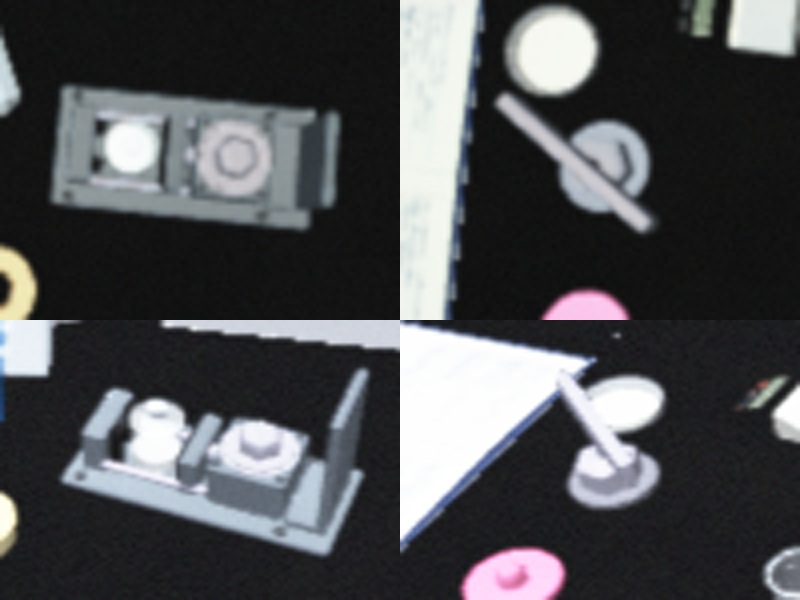

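The crops confirm it: the key is in a grey stand (foot centre about (141,246)), handle running (116,230) to (152,262). The spindle hexagon is at about (299,244). Next I'll cast rays.

```bash
cat > h.py <<'E'
from station import bot
import cv2,numpy as np
def K(c): 
    return 192/np.tan(np.radians(c["vertical_fov"])/2)
def pose(n,st=None):
    c=bot.camera_info(n)
    if n!="wrist": return c,np.array(c["origin"]),np.array(c["orientation"])
    st=st or bot.state();M=c["mount"]
    R=st["tool_rot"]; return c,st["eef_pos"]+R@M[:3,3],R@M[:3,:3]
def ray(n,u,v,z,st=None):
    c,o,R=pose(n,st);f=K(c)
    d=R@np.array([(u-c["cx"])/f,(v-c["cy"])/f,1]);return o+d*(z-o[2])/d[2]
def proj(n,p,st=None):
    c,o,R=pose(n,st);f=K(c);q=R.T@(np.array(p)-o);return np.array([q[0]/q[2]*f+c["cx"],q[1]/q[2]*f+c["cy"]])
E
python3 - <<'E'
from h import *
r=lambda *a:print(a,ray(*a).round(4))
r("top",116.25,230,.082);r("top",152.5,262,.082);r("top",141.2,246.5,.008)
r("top",299.2,244,.07)
r("scene",230+261/4,195+(430-320)/3.5,.07)
# foot of stand scene
r("scene",90+(612-400)/4,165+(480-320)/3.5,.008)
# clamp bed corners top (z 8)
for u,v in [(65,88),(52,200),(308,228)]: r("top",240+u/4,205+v/4,.008)
# plate top
for u,v in [(335,115),(330,205)]: r("top",240+u/4,205+v/4,.132)
# bottle stopper
r("top",240+130/4,205+147/4,.07)
E
```

```text
('top', 116.25, 230, 0.082) [0.5653 0.3716 0.082 ]
('top', 152.5, 262, 0.082) [0.4631 0.2738 0.082 ]
('top', 141.2, 246.5, 0.008) [0.5167 0.3251 0.008 ]
('top', 299.2, 244, 0.07) [ 0.4655 -0.1457  0.07  ]
('scene', 295.25, 226.42857142857142, 0.07) [ 0.4664 -0.1475  0.07  ]
('scene', 143.0, 210.71428571428572, 0.008) [0.5098 0.3217 0.008 ]
('top', 256.25, 227.0, 0.008) [ 0.5351 -0.03    0.008 ]
('top', 253.0, 255.0, 0.008) [ 0.4518 -0.0102  0.008 ]
('top', 317.0, 262.0, 0.008) [ 0.4087 -0.1999  0.008 ]
('top', 323.75, 233.75, 0.132) [ 0.4824 -0.2078  0.132 ]
('top', 322.5, 256.25, 0.132) [ 0.423  -0.1951  0.132 ]
('top', 272.5, 241.75, 0.07) [ 0.4808 -0.0701  0.07  ]
```

move_arm(series=[{"dx": -280,"dy": -310,"dz": -45,"roll": -8},{"dx": -280,"dy": -310,"dz": -45,"roll": -8},{"dx": -280,"dy": -310,"dz": -45,"roll": -8},{"dx": -280,"dy": -310,"dz": -45,"roll": -8},{"dx": -280,"dy": -310,"dz": -45,"roll": -8},{"dx": -280,"dy": -310,"dz": -45,"roll": -8},{"dx": -280,"dy": -310,"dz": -45,"roll": -8},{"dx": -280,"dy": -310,"dz": -45,"roll": -8},{"dx": -280,"dy": -310,"dz": -45,"roll": -8},{"dx": -280,"dy": -310,"dz": -45,"roll": -8}])

```text
schema error: expected keys fingers, dx, dy, dz, roll
```

move_arm(series=[{"fingers": 1,"dx": -280,"dy": -310,"dz": -45,"roll": -8},{"fingers": 1,"dx": -280,"dy": -310,"dz": -45,"roll": -8},{"fingers": 1,"dx": -280,"dy": -310,"dz": -45,"roll": -8},{"fingers": 1,"dx": -280,"dy": -310,"dz": -45,"roll": -8},{"fingers": 1,"dx": -280,"dy": -310,"dz": -45,"roll": -8},{"fingers": 1,"dx": -280,"dy": -310,"dz": -45,"roll": -8},{"fingers": 1,"dx": -280,"dy": -310,"dz": -45,"roll": -8},{"fingers": 1,"dx": -280,"dy": -310,"dz": -45,"roll": -8},{"fingers": 1,"dx": -280,"dy": -310,"dz": -45,"roll": -8},{"fingers": 1,"dx": -280,"dy": -310,"dz": -45,"roll": -8}])

```text
time_s: 1.15
eef_pos: [0.3738, 0.1949, 0.2679]
tool_rot: [[-0.975, 0.221, 0.001], [0.221, 0.975, -0.0], [-0.001, 0.0, -1.0]]
force: [0.3, -0.0, 0.4]
grip_width: 0.087
```

```bash
cat >> h.py <<'E'
def yaw(st=None):
    st=st or bot.state();R=st["tool_rot"];return np.degrees(np.arctan2(R[1,0],R[0,0]))
def go(p,y=None):
    st=bot.state();R=st["tool_rot"];d=R.T@(np.array(p)-st["eef_pos"])*1000
    ro=0 if y is None else -((y-yaw(st)+180)%360-180)
    print("dx dy dz roll",d.round(1),round(ro,1),"q6",st["qpos"][5].round(1),"t",st["time_s"])
E
python3 -c "
from h import *
go((.515,-.156,.27),168)"
```

```text
dx dy dz roll [-215.3 -310.9   -1.8] -0.8 q6 -64.9 t 1.15
```

move_arm(series=[{"fingers": 1,"dx": -215,"dy": -311,"dz": -2,"roll": -1},{"fingers": 1,"dx": -215,"dy": -311,"dz": -2,"roll": -1},{"fingers": 1,"dx": -215,"dy": -311,"dz": -2,"roll": -1},{"fingers": 1,"dx": -215,"dy": -311,"dz": -2,"roll": -1},{"fingers": 1,"dx": -215,"dy": -311,"dz": -2,"roll": -1},{"fingers": 1,"dx": -215,"dy": -311,"dz": -2,"roll": -1},{"fingers": 1,"dx": -215,"dy": -311,"dz": -2,"roll": -1},{"fingers": 1,"dx": -215,"dy": -311,"dz": -2,"roll": -1},{"fingers": 1,"dx": -215,"dy": -311,"dz": -2,"roll": -1},{"fingers": 1,"dx": -215,"dy": -311,"dz": -2,"roll": -1},{"fingers": 1,"dx": -215,"dy": -311,"dz": -2,"roll": -1}])

```text
time_s: 2.25
eef_pos: [0.5144, -0.1511, 0.2691]
tool_rot: [[-0.98, 0.198, -0.002], [0.198, 0.98, 0.002], [0.002, 0.001, -1.0]]
force: [-0.1, 0.6, 0.3]
grip_width: 0.0874
```

```bash
python3 - <<'E'
from h import *
s=bot.state();print(s["eef_pos"],yaw(s),s["force"],s["wrist_torque"])
import pickle;pickle.dump(s,open("st1.pkl","wb"))
cv2.imwrite("pics/wrist1.png",bot.read_camera("wrist")[:,:,::-1])
E
```

```text
[ 0.51442084 -0.1510689   0.26908414] 168.59494653471532 [-0.07870757  0.6464436   0.31501006] [ 0.00474246  0.01139282 -0.05310404]
```

View pics/wrist1.png

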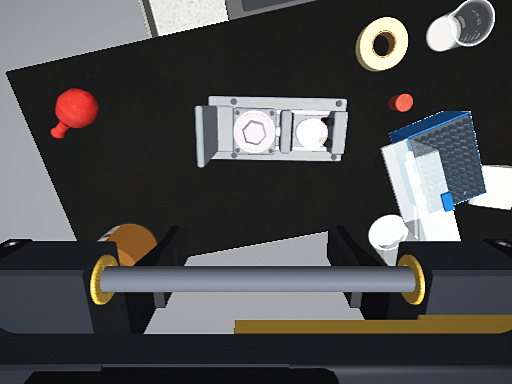

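The clamp fills the middle of the wrist view, with the spindle hexagon at about (254,132) and the bottle at about (312,132). I'll enlarge it and fit the hexagon.

```bash
python3 - <<'E'
from h import *
im=cv2.imread("pics/wrist1.png")
cv2.imwrite("pics/c1.png",cv2.resize(im[85:180,190:355],(792,456),interpolation=cv2.INTER_CUBIC))
E
```

```text
(no output)
```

View pics/c1.png

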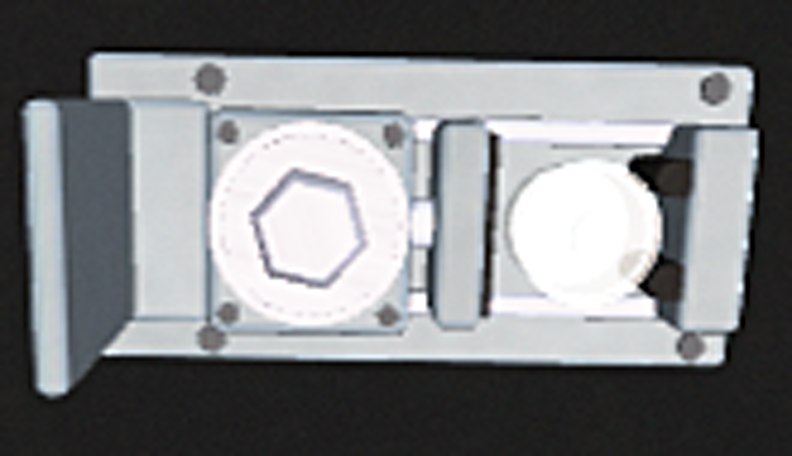

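```bash
python3 - <<'E'
from h import *
import pickle
s=pickle.load(open("st1.pkl","rb"))
im=cv2.imread("pics/wrist1.png");x0,y0=230,108
g=cv2.cvtColor(im[y0:157,x0:280],cv2.COLOR_BGR2GRAY)
G=cv2.resize(g,None,fx=8,fy=8,interpolation=cv2.INTER_CUBIC)
print(np.percentile(G,[5,25,50,75,95]))
m=(G<205).astype(np.uint8)
cs,h=cv2.findContours(m,cv2.RETR_CCOMP,cv2.CHAIN_APPROX_NONE)
V=cv2.cvtColor(G,cv2.COLOR_GRAY2BGR)
for i,c in enumerate(cs):
    a=cv2.contourArea(c)
    if 5000<a<40000:
        M=cv2.moments(c);u,v=M["m10"]/M["m00"],M["m01"]/M["m00"]
        hull=cv2.convexHull(c);p=cv2.approxPolyDP(hull,0.05*cv2.arcLength(hull,True),True)[:,0]
        P=(p+.5)/8-.5+[x0,y0]
        print(a,"hole" if h[0][i][3]>=0 else "out",(u+.5)/8-.5+x0,(v+.5)/8-.5+y0,len(p))
        for z in(.055,.065):
            W=np.array([ray("wrist",*q,z,s)[:2] for q in P]);c0=W.mean(0)
            an=np.degrees(np.arctan2(*(W-c0).T[::-1]))
            print(z,"ctr",ray("wrist",(u+.5)/8-.5+x0,(v+.5)/8-.5+y0,z,s).round(4),"r",(np.linalg.norm(W-c0,axis=1)*1000).round(1),"ang%60",(an%60).round(1))
        cv2.polylines(V,[p.reshape(-1,1,2)],True,(0,0,255),1)
cv2.imwrite("pics/hex.png",V)
# bed edges: direction
def d(a,b,z):
    A=ray("wrist",*a,z,s);B=ray("wrist",*b,z,s);v=(A-B)[:2];print(A.round(4),B.round(4),np.linalg.norm(v),np.degrees(np.arctan2(v[1],v[0])))
cr=lambda u,v:(190+u/4.8-.4,85+v/4.8-.4)
d(cr(752,66),cr(90,54),.008);d(cr(725,365),cr(100,357),.008)
d(cr(758,130),cr(690,126),.047);d(cr(30,102),cr(42,394),.132)
print("bottle",ray("wrist",*cr(585,235),.06,s))
E
```

```text
[124. 191. 232. 247. 254.]
27969.0 out 253.69034764679944 132.27099422574994 6
0.055 ctr [ 0.4656 -0.1473  0.055 ] r [15.9 15.6 16.4 17.1 15.3 16.1] ang%60 [ 2.8 58.9  1.4  6.2 49.5  5.9]
0.065 ctr [ 0.4647 -0.147   0.065 ] r [15.5 15.2 16.  16.6 14.9 15.7] ang%60 [ 2.8 58.9  1.4  6.2 49.5  5.9]
20054.0 hole 254.0067806505768 132.60873661946079 6
0.055 ctr [ 0.4661 -0.147   0.055 ] r [14.1 13.1 13.9 13.4 13.5 14.1] ang%60 [ 5.4 51.8  6.5  4.2 57.4  3.8]
0.065 ctr [ 0.4652 -0.1467  0.065 ] r [13.7 12.8 13.6 13.  13.2 13.7] ang%60 [ 5.4 51.8  6.5  4.2 57.4  3.8]
[ 0.4495 -0.0118  0.008 ] [ 0.4078 -0.2008  0.008 ] 0.19352592840930696 77.57973403745493
[ 0.536  -0.0297  0.008 ] [ 0.495  -0.2198  0.008 ] 0.19451859144470815 77.82037346626208
[ 0.4647 -0.0235  0.047 ] [ 0.46   -0.0413  0.047 ] 0.018409969863487124 75.34266838918802
[ 0.4223 -0.1966  0.132 ] [ 0.4827 -0.21    0.132 ] 0.0618744940438309 167.42630350877167
bottle [ 0.48135391 -0.07526392  0.06      ]
```

View pics/hex.png

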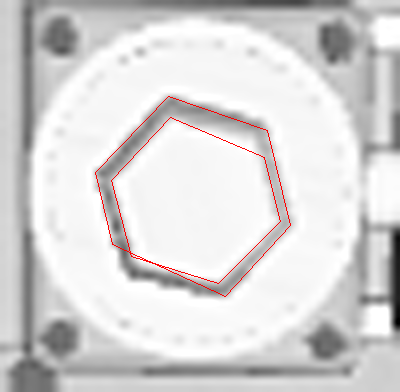

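```bash
python3 - <<'E'
from h import *
import pickle
s=pickle.load(open("st1.pkl","rb"))
P=np.array([(168,97),(267,129),(291,223),(225,296),(127,275),(97,175)])
Q=np.array([(171,118),(264,157),(280,220),(218,283),(134,262),(112,180)])
for A,z in((P,.060),(Q,.07)):
    W=np.array([ray("wrist",*((q+.5)/8-.5+[230,108]),z,s)[:2] for q in A]);c=W.mean(0)
    a=np.degrees(np.arctan2(*(W-c).T[::-1]))
    e=np.roll(W,-1,0)-W;ea=np.degrees(np.arctan2(e[:,1],e[:,0]))
    print(c.round(4),(np.linalg.norm(W-c,axis=1)*1000).round(1),a.round(1),(a%60).round(1),"edge",(ea%60).round(1))
    f=lambda x:np.degrees(np.angle(np.exp(1j*np.radians(x)*6).mean())/6)%60
    print("vertex",f(a),"edge",f(ea))
E
```

```text
[ 0.4656 -0.1468] [16.5 15.7 15.6 15.9 16.3 16.1] [-176.2  122.8   65.1    5.6  -54.5 -115.3] [3.8 2.8 5.1 5.6 5.5 4.7] edge [1.1 3.6 6.3 6.5 4.8 5.2]
vertex 4.573876607664393 edge 4.585313652862274
[ 0.4653 -0.1465] [13.5 12.6 13.2 12.6 13.3 13.5] [-174.8  112.7   67.7    3.8  -59.1 -116.9] [ 5.2 52.7  7.7  3.8  0.9  3.1] edge [56.3  3.4  3.8  4.6  3.1  4. ]
vertex 2.486893783565499 edge 2.6199133751716923
```

```bash
python3 -c "
from h import *
go((.55,.358,.26),223.7)"
```

```text
dx dy dz roll [ 65.7 506.1   9.8] -55.1 q6 -107.0 t 2.3
```

move_arm(series=[{"fingers": 1,"dx": 66,"dy": 506,"dz": 10,"roll": -55},{"fingers": 1,"dx": 66,"dy": 506,"dz": 10,"roll": -55},{"fingers": 1,"dx": 66,"dy": 506,"dz": 10,"roll": -55},{"fingers": 1,"dx": 66,"dy": 506,"dz": 10,"roll": -55},{"fingers": 1,"dx": 66,"dy": 506,"dz": 10,"roll": -55},{"fingers": 1,"dx": 66,"dy": 506,"dz": 10,"roll": -55},{"fingers": 1,"dx": 66,"dy": 506,"dz": 10,"roll": -55},{"fingers": 1,"dx": 66,"dy": 506,"dz": 10,"roll": -55},{"fingers": 1,"dx": 66,"dy": 506,"dz": 10,"roll": -55},{"fingers": 1,"dx": 66,"dy": 506,"dz": 10,"roll": -55},{"fingers": 1,"dx": 66,"dy": 506,"dz": 10,"roll": -55},{"fingers": 1,"dx": 66,"dy": 506,"dz": 10,"roll": -55}])

```text
time_s: 3.5
eef_pos: [0.5495, 0.3584, 0.2593]
tool_rot: [[-0.722, -0.692, -0.001], [-0.692, 0.722, -0.0], [0.001, 0.0, -1.0]]
force: [0.2, -0.5, -1.0]
grip_width: 0.0875
```

```bash
python3 - <<'E'
from h import *
s=bot.state();print(s["eef_pos"],yaw(s),s["force"],s["wrist_torque"],s["qvel"].round(1))
import pickle;pickle.dump(s,open("st2.pkl","wb"))
cv2.imwrite("pics/wrist2.png",bot.read_camera("wrist")[:,:,::-1])
E
```

```text
[0.54948308 0.35843018 0.25925624] -136.21010932349938 [ 0.21119331 -0.50578582 -1.04840712] [0.09059779 0.04285417 0.00896476] [-3.5 -1.2  2.1 -1.4  0.3 -0.8]
```

View pics/wrist2.png

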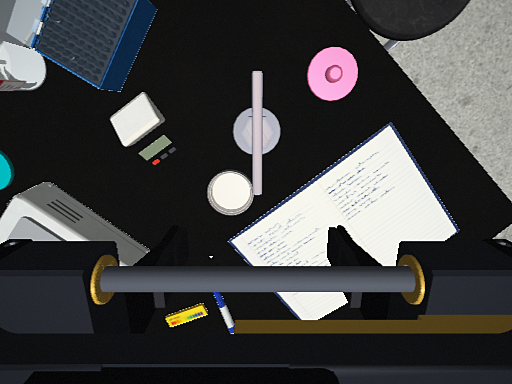

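The handle runs (257,71)–(257,194), and the stand's foot is centred near (257,131). The petri dish at (231,193) lies lower than the fingers will go.

```bash
python3 - <<'E'
from h import *
import pickle
s=pickle.load(open("st2.pkl","rb"))
im=cv2.imread("pics/wrist2.png")
a=im[60:205,222:295]
cv2.imwrite("pics/c2.png",cv2.resize(a,None,fx=4,fy=4,interpolation=cv2.INTER_CUBIC))
A=ray("wrist",257.5,71,.082,s);B=ray("wrist",258,194,.082,s)
v=(A-B)[:2];print(A,B,np.linalg.norm(v),np.degrees(np.arctan2(v[1],v[0])),(A+B)/2)
print("foot",ray("wrist",257,131,.008,s))
g=cv2.cvtColor(im,cv2.COLOR_BGR2HSV)
for i in range(66,200,6): print(i,im[i,246:270].mean(1).astype(int).tolist())
E
```

```text
[0.4639762  0.27597874 0.082     ] [0.56548193 0.37409583 0.082     ] 0.1411749871480134 -135.97251900936487 [0.51472907 0.32503728 0.082     ]
foot [0.51544728 0.32437623 0.008     ]
66 [16, 20, 18, 13, 18, 18, 17, 16, 18, 16, 18, 16, 17, 17, 17, 17, 15, 20, 16, 17, 19, 19, 16, 17]
72 [18, 16, 20, 17, 14, 4, 95, 199, 199, 200, 201, 200, 198, 193, 190, 157, 27, 4, 16, 19, 16, 18, 19, 19]
78 [17, 15, 17, 17, 11, 33, 120, 195, 208, 209, 210, 206, 207, 202, 196, 176, 124, 0, 11, 19, 16, 18, 18, 18]
84 [19, 17, 16, 15, 11, 30, 118, 195, 206, 209, 209, 208, 206, 201, 195, 177, 124, 0, 12, 19, 18, 16, 15, 16]
90 [17, 16, 19, 15, 12, 29, 117, 195, 205, 211, 210, 210, 206, 202, 198, 176, 120, 0, 15, 18, 17, 20, 18, 15]
96 [19, 17, 18, 18, 11, 28, 115, 193, 204, 211, 212, 208, 206, 204, 199, 179, 110, 3, 15, 19, 20, 19, 19, 16]
102 [16, 15, 20, 18, 14, 25, 113, 193, 203, 212, 211, 209, 207, 202, 199, 170, 72, 3, 16, 19, 17, 17, 17, 17]
108 [6, 29, 87, 136, 179, 161, 124, 189, 204, 211, 211, 209, 206, 202, 197, 172, 141, 170, 119, 33, 1, 6, 14, 14]
114 [180, 181, 181, 182, 187, 172, 139, 191, 
[... 1015 characters left out ...]
26, 10, 16, 18, 19, 15, 17, 15]
168 [18, 16, 19, 18, 13, 3, 92, 193, 193, 204, 206, 205, 208, 203, 200, 178, 23, 11, 17, 15, 18, 17, 17, 17]
174 [12, 16, 16, 20, 15, 2, 91, 190, 193, 206, 204, 205, 207, 205, 199, 175, 24, 11, 16, 17, 18, 17, 17, 16]
180 [188, 163, 149, 51, 42, 0, 84, 186, 191, 204, 203, 206, 206, 204, 199, 173, 21, 7, 19, 16, 18, 19, 19, 17]
186 [246, 247, 246, 197, 167, 155, 103, 172, 189, 202, 203, 205, 206, 202, 199, 173, 17, 11, 19, 18, 19, 16, 19, 20]
192 [245, 245, 249, 245, 163, 192, 112, 168, 188, 202, 202, 204, 205, 203, 200, 172, 7, 13, 19, 22, 21, 19, 19, 20]
198 [247, 249, 226, 163, 214, 151, 161, 55, 7, 15, 15, 18, 20, 18, 20, 20, 18, 18, 19, 15, 16, 18, 18, 19]
```

View pics/c2.png

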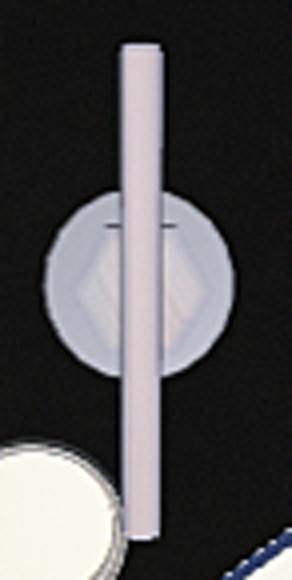

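```bash
python3 -c "
from h import *
go((.5147,.325,.13),-136);go((.5147,.325,.053),-136)"
```

```text
dx dy dz roll [ 46.9   1.5 129.3] -0.3 q6 -110.4 t 3.55
dx dy dz roll [ 46.8   1.5 206.3] -0.3 q6 -110.4 t 3.55
```

move_arm(series=[{"fingers": 1,"dx": 47,"dy": 1.5,"dz": 30,"roll": 0},{"fingers": 1,"dx": 47,"dy": 1.5,"dz": 80,"roll": 0},{"fingers": 1,"dx": 47,"dy": 1.5,"dz": 115,"roll": 0},{"fingers": 1,"dx": 47,"dy": 1.5,"dz": 150,"roll": 0},{"fingers": 1,"dx": 47,"dy": 1.5,"dz": 180,"roll": 0},{"fingers": 1,"dx": 47,"dy": 1.5,"dz": 200,"roll": 0},{"fingers": 1,"dx": 47,"dy": 1.5,"dz": 206,"roll": 0},{"fingers": 1,"dx": 47,"dy": 1.5,"dz": 206,"roll": 0}])

```text
time_s: 4.35
eef_pos: [0.5158, 0.323, 0.0533]
tool_rot: [[-0.726, -0.687, -0.002], [-0.687, 0.726, -0.001], [0.002, 0.0, -1.0]]
force: [-0.5, -0.2, 1.0]
grip_width: 0.0871
```

```bash
python3 - <<'E'
from h import *
s=bot.state();print(s["eef_pos"],yaw(s),s["force"],s["wrist_torque"],s["qpos"].round(1))
cv2.imwrite("pics/wrist3.png",bot.read_camera("wrist")[:,:,::-1])
E
```

```text
[0.51580848 0.32296983 0.05327906] -136.5908973915605 [-0.53697817 -0.24472791  1.03283801] [ 0.02403584  0.06814774 -0.03552258] [  21.6   42.    91.5   -0.    46.6 -111.8]
```

View pics/wrist3.png

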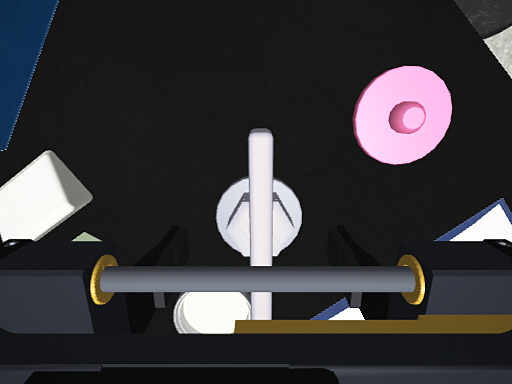

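move_arm(series=[{"fingers": 1,"dx": 0,"dy": 2,"dz": 0,"roll": 0},{"fingers": 0,"dx": 0,"dy": 2,"dz": 0,"roll": 0},{"fingers": 0,"dx": 0,"dy": 2,"dz": 0,"roll": 0},{"fingers": 0,"dx": 0,"dy": 2,"dz": 0,"roll": 0},{"fingers": 0,"dx": 0,"dy": 2,"dz": 0,"roll": 0},{"fingers": 0,"dx": 0,"dy": 2,"dz": 0,"roll": 0},{"fingers": 0,"dx": 0,"dy": 2,"dz": 0,"roll": 0},{"fingers": 0,"dx": 0,"dy": 2,"dz": 0,"roll": 0}])

```text
time_s: 5.2
eef_pos: [0.5148, 0.326, 0.0535]
tool_rot: [[-0.725, -0.688, -0.0], [-0.688, 0.725, -0.0], [0.0, 0.0, -1.0]]
force: [-0.3, -0.7, -0.4]
grip_width: 0.0394
```

```bash
python3 - <<'E'
from h import *
s=bot.state();print(s["eef_pos"],yaw(s),s["force"],s["wrist_torque"],s["grip_width"])
for n in("wrist","top"): cv2.imwrite(f"pics/{n}4.png",bot.read_camera(n)[:,:,::-1])
E
```

```text
[0.51481199 0.32599249 0.05346094] -136.49685094927472 [-0.28952003 -0.69139669 -0.38526815] [ 0.05932872  0.06342497 -0.00115592] 0.039373178929804235
```

View pics/wrist4.png

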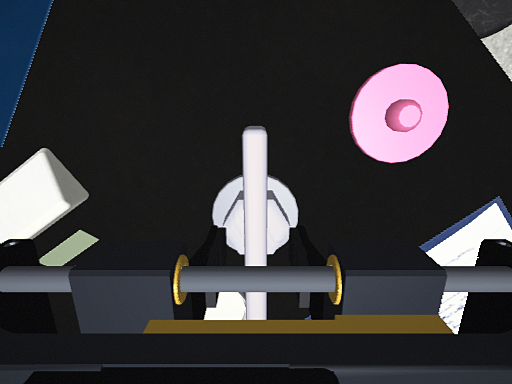

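move_arm(series=[{"fingers": 0,"dx": 0,"dy": 0,"dz": 0,"roll": 0},{"fingers": 0,"dx": 0,"dy": 0,"dz": 0,"roll": 0},{"fingers": 0,"dx": 0,"dy": 0,"dz": 0,"roll": 0},{"fingers": 0,"dx": 0,"dy": 0,"dz": 0,"roll": 0},{"fingers": 0,"dx": 0,"dy": 0,"dz": 0,"roll": 0},{"fingers": 0,"dx": 0,"dy": 0,"dz": 0,"roll": 0},{"fingers": 0,"dx": 0,"dy": 0,"dz": 0,"roll": 0}])

```text
time_s: 6.0
eef_pos: [0.5147, 0.326, 0.0534]
tool_rot: [[-0.725, -0.688, -0.0], [-0.688, 0.725, -0.0], [0.0, 0.0, -1.0]]
force: [0.7, -0.1, -2.2]
grip_width: 0.0114
```

```bash
python3 - <<'E'
from h import *
s=bot.state();print(s["eef_pos"],yaw(s),s["force"],s["wrist_torque"],s["grip_width"])
for i in range(4):
    cv2.imwrite(f"pics/wrist5.png",bot.read_camera("wrist")[:,:,::-1]); s=bot.state();print(s["eef_pos"].round(4),yaw(s))
E
```

```text
[0.51472117 0.3259691  0.05340096] -136.49939340991946 [ 0.65990205 -0.05862958 -2.2311459 ] [ 0.09279009  0.00301953 -0.00633693] 0.01140228117279526
[0.5147 0.326  0.0534] -136.50471758716463
[0.5147 0.326  0.0534] -136.50429687031698
[0.5147 0.326  0.0534] -136.500929191372
[0.5147 0.326  0.0534] -136.50021190568222
```

View pics/wrist5.png

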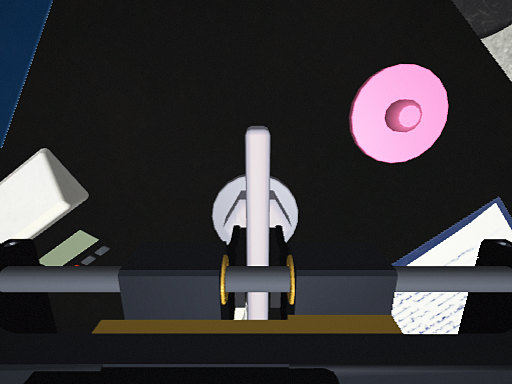

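```bash
python3 - <<'E'
from h import *
s=bot.state();R=s["tool_rot"]
for r in (126.5,128): print((R.T@(ray("wrist",258,r,.082,s)-s["eef_pos"])*1000).round(1))
print((R.T@(ray("wrist",255.5,214,.008,s)-s["eef_pos"])*1000).round(1), "foot disc edges", [ (R.T@(ray("wrist",u,v,.008,s)-s["eef_pos"])*1000).round(1)for u,v in((212.5,213),(298.5,213),(255,176))])
go((.5147,.326,.30));go((.50,.30,.30))
E
```

```text
[ 73.4  -0.3 -28.6]
[ 72.7  -0.3 -28.6]
[ 2.1 -2.  45.4] foot disc edges [array([  2.9, -35.4,  45.4]), array([ 2.9, 31.3, 45.4]), array([32.3, -2.3, 45.4])]
dx dy dz roll [ 1.000e-01  0.000e+00 -2.466e+02] 0 q6 -111.7 t 6.2
dx dy dz roll [  28.6   -8.7 -246.6] 0 q6 -111.7 t 6.2
```

move_arm(series=[{"fingers": 0,"dx": 0,"dy": 0,"dz": -10,"roll": 0},{"fingers": 0,"dx": 0,"dy": 0,"dz": -25,"roll": 0},{"fingers": 0,"dx": 0,"dy": 0,"dz": -50,"roll": 0},{"fingers": 0,"dx": 0,"dy": 0,"dz": -90,"roll": 0},{"fingers": 0,"dx": 0,"dy": 0,"dz": -135,"roll": 0},{"fingers": 0,"dx": 0,"dy": 0,"dz": -180,"roll": 0},{"fingers": 0,"dx": 0,"dy": 0,"dz": -220,"roll": 0},{"fingers": 0,"dx": 0,"dy": 0,"dz": -240,"roll": 0},{"fingers": 0,"dx": 0,"dy": 0,"dz": -240,"roll": 0}])

```text
time_s: 7.1
eef_pos: [0.5167, 0.3269, 0.2993]
tool_rot: [[-0.725, -0.689, 0.01], [-0.689, 0.725, 0.004], [-0.01, -0.004, -1.0]]
force: [0.4, -1.1, -2.3]
grip_width: 0.0118
```

```bash
python3 - <<'E'
from h import *
s=bot.state();print(s["eef_pos"],yaw(s),s["force"],s["wrist_torque"],s["grip_width"])
cv2.imwrite(f"pics/wrist6.png",bot.read_camera("wrist")[:,:,::-1])
go((.43,.08,.293),-170);go((.4655,-.1468,.25),154.6)
E
```

```text
[0.51670293 0.32691425 0.29925341] -136.4854705007199 [ 0.368107   -1.12844703 -2.28957453] [ 0.04634972  0.03489229 -0.01103592] 0.011799497567573126
dx dy dz roll [ 231.4 -119.9    2.3] 33.5 q6 -111.7 t 7.15
dx dy dz roll [ 362.  -308.8   45.1] 68.9 q6 -111.7 t 7.15
```

View pics/wrist6.png

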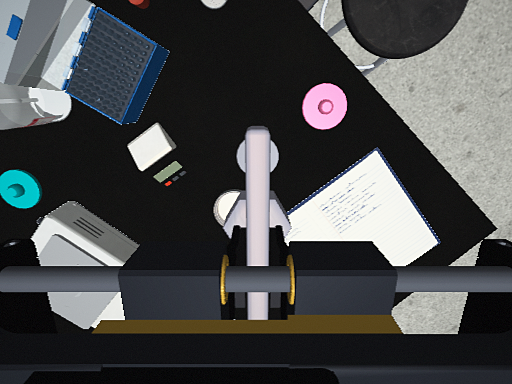

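move_arm(series=[{"fingers": 0,"dx": 231,"dy": -120,"dz": 0,"roll": 33},{"fingers": 0,"dx": 231,"dy": -120,"dz": 0,"roll": 33},{"fingers": 0,"dx": 231,"dy": -120,"dz": 0,"roll": 33},{"fingers": 0,"dx": 231,"dy": -120,"dz": 0,"roll": 33},{"fingers": 0,"dx": 231,"dy": -120,"dz": 0,"roll": 33},{"fingers": 0,"dx": 231,"dy": -120,"dz": 0,"roll": 33},{"fingers": 0,"dx": 362,"dy": -309,"dz": 0,"roll": 69},{"fingers": 0,"dx": 362,"dy": -309,"dz": 0,"roll": 69},{"fingers": 0,"dx": 362,"dy": -309,"dz": 0,"roll": 69},{"fingers": 0,"dx": 362,"dy": -309,"dz": 0,"roll": 69},{"fingers": 0,"dx": 362,"dy": -309,"dz": 0,"roll": 69},{"fingers": 0,"dx": 362,"dy": -309,"dz": 0,"roll": 69}])

```text
time_s: 8.35
eef_pos: [0.4658, -0.1509, 0.2922]
tool_rot: [[-0.901, 0.435, -0.001], [0.435, 0.901, -0.001], [0.0, -0.001, -1.0]]
force: [0.1, 0.4, -2.5]
grip_width: 0.0117
```

```bash
python3 - <<'E'
from h import *
for i in range(5):
    bot.read_camera("top"); 
s=bot.state();print(s["eef_pos"],yaw(s),s["force"],s["wrist_torque"],s["grip_width"])
cv2.imwrite(f"pics/wrist7.png",bot.read_camera("wrist")[:,:,::-1])
x=s["tool_rot"][:,0]
go(np.array([.4655,-.1468,.15])-.001*x,154.6)
E
```

```text
[ 0.46431749 -0.14555673  0.29286979] 154.60560601008754 [-0.40504928  0.8307407  -2.47833982] [0.05792922 0.0238274  0.00675125] 0.011694056261975483
dx dy dz roll [ -2.6  -0.7 143.1] 0.0 q6 -95.2 t 8.65
```

View pics/wrist7.png

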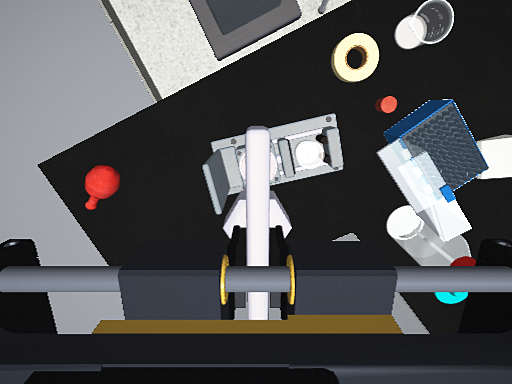

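move_arm(series=[{"fingers": 0,"dx": -3,"dy": -1,"dz": 40,"roll": 0},{"fingers": 0,"dx": -3,"dy": -1,"dz": 80,"roll": 0},{"fingers": 0,"dx": -3,"dy": -1,"dz": 115,"roll": 0},{"fingers": 0,"dx": -3,"dy": -1,"dz": 145,"roll": 0},{"fingers": 0,"dx": -3,"dy": -1,"dz": 163,"roll": 0},{"fingers": 0,"dx": -3,"dy": -1,"dz": 171,"roll": 0},{"fingers": 0,"dx": -3,"dy": -1,"dz": 171,"roll": 0},{"fingers": 0,"dx": -3,"dy": -1,"dz": 171,"roll": 0},{"fingers": 0,"dx": -3,"dy": -1,"dz": 171,"roll": 0}])

```text
time_s: 9.55
eef_pos: [0.4682, -0.1498, 0.1238]
tool_rot: [[-0.903, 0.43, 0.002], [0.43, 0.903, -0.001], [-0.003, -0.0, -1.0]]
force: [-0.3, -0.5, -1.9]
grip_width: 0.012
```

```bash
python3 - <<'E'
from h import *
im=[]
for n in("wrist","scene","top"):
    i=bot.read_camera(n);cv2.imwrite(f"pics/{n}8.png",i[:,:,::-1]);im.append(i[:,:,::-1])
s=bot.state();print(s["eef_pos"],yaw(s),s["force"],s["wrist_torque"],s["grip_width"])
x=s["tool_rot"][:,0];go(np.array([.4655,-.1468,.1])-.001*x,154.6)
cv2.imwrite("pics/c8.png",np.hstack([cv2.resize(im[0][90:240,160:360],(400,300)),cv2.resize(im[1][180:280,230:350],(400,300))]))
E
```

```text
[ 0.46778482 -0.14977984  0.12348056] 154.50327791279022 [-0.15868588 -0.26108288 -1.29962198] [-0.00730687 -0.05977067  0.00785149] 0.012258077488304226
dx dy dz roll [ 2.4  1.7 23.5] -0.1 q6 -95.3 t 9.7
```

View pics/c8.png

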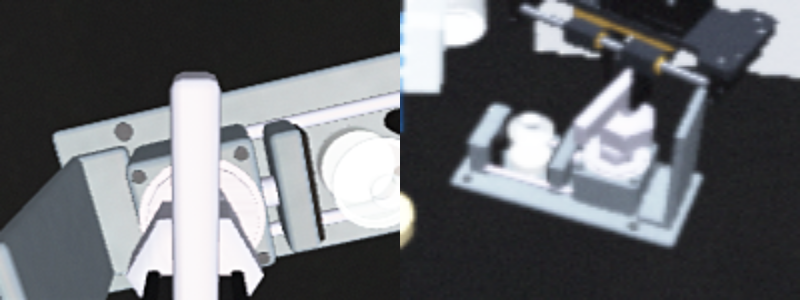

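move_arm(series=[{"fingers": 0,"dx": 2.4,"dy": 1.7,"dz": 1,"roll": 0},{"fingers": 0,"dx": 2.4,"dy": 1.7,"dz": 1,"roll": 0},{"fingers": 0,"dx": 2.4,"dy": 1.7,"dz": 1,"roll": 0},{"fingers": 0,"dx": 2.4,"dy": 1.7,"dz": 1,"roll": 0}])

```text
time_s: 10.1
eef_pos: [0.4658, -0.147, 0.1216]
tool_rot: [[-0.903, 0.431, 0.0], [0.431, 0.903, -0.0], [-0.0, -0.0, -1.0]]
force: [0.3, -0.5, -2.0]
grip_width: 0.0121
```

```bash
python3 - <<'E'
from h import *
s=bot.state();print(s["eef_pos"],yaw(s),s["force"],s["wrist_torque"],s["grip_width"])
i=bot.read_camera("wrist");cv2.imwrite("pics/c9.png",cv2.resize(i[90:260,160:360,::-1],(800,600)))
s=bot.state();print(s["eef_pos"],yaw(s),s["force"])
x=s["tool_rot"][:,0];go(np.array([.4655,-.1468,.1])-.001*x,154.6)
E
```

```text
[ 0.46581396 -0.14696235  0.12156275] 154.50006321065354 [ 0.338363   -0.45275482 -2.00292804] [-0.02376171 -0.01574262 -0.01052476] 0.012057827389028065
[ 0.46582138 -0.14700877  0.12155286] 154.49448656139487 [ 1.619461    0.13168321 -2.15142845]
dx dy dz roll [-0.6  0.1 21.6] -0.1 q6 -95.1 t 10.15
```

View pics/c9.png

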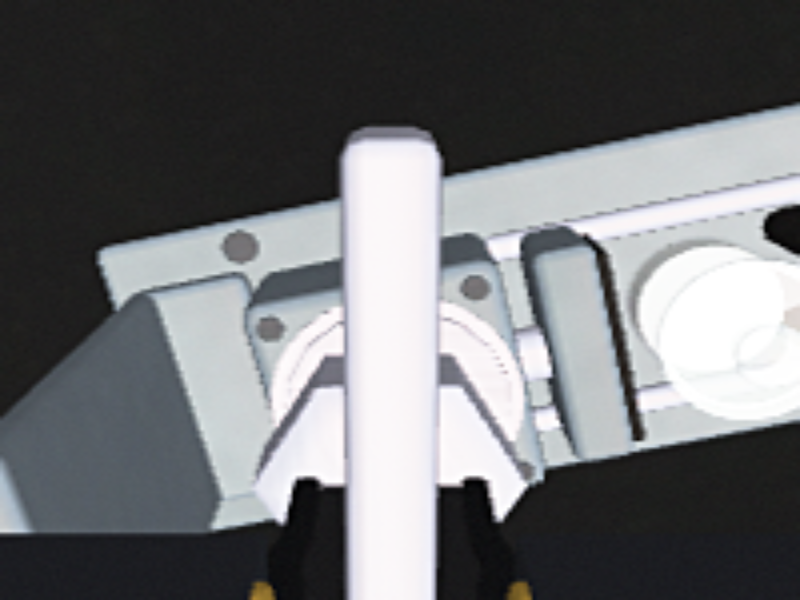

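move_arm(series=[{"fingers": 0,"dx": -0.5,"dy": 0,"dz": 3,"roll": 0},{"fingers": 0,"dx": -0.5,"dy": 0,"dz": 6,"roll": 0},{"fingers": 0,"dx": -0.5,"dy": 0,"dz": 9,"roll": 0},{"fingers": 0,"dx": -0.5,"dy": 0,"dz": 10,"roll": 0},{"fingers": 0,"dx": -0.5,"dy": 0,"dz": 10,"roll": 0},{"fingers": 0,"dx": -0.5,"dy": 0,"dz": 10,"roll": 0}])

```text
time_s: 10.75
eef_pos: [0.4659, -0.1467, 0.1114]
tool_rot: [[-0.903, 0.431, -0.001], [0.431, 0.903, 0.001], [0.001, 0.0, -1.0]]
force: [-0.9, 1.9, -2.4]
grip_width: 0.0119
```

```bash
cat >> h.py <<'E'
def st():
    s=bot.state();print("t %.2f"%s["time_s"],s["eef_pos"].round(4),"yaw %.2f"%yaw(s),"F",s["force"].round(2),"T",s["wrist_torque"].round(3),"g %.4f"%s["grip_width"]);return s
E
python3 -c "
from h import *
s=st()
x=s['tool_rot'][:,0];go(np.array([.4655,-.1468,.1])-.001*x,154.6)"
```

```text
t 10.75 [ 0.4659 -0.1467  0.1114] yaw 154.50 F [-0.87  1.94 -2.45] T [0.327 0.057 0.001] g 0.0119
dx dy dz roll [-0.7 -0.2 11.4] -0.1 q6 -95.1 t 10.75
```

move_arm(series=[{"fingers": 0,"dx": 0,"dy": 0.7,"dz": 1,"roll": 0},{"fingers": 0,"dx": 0,"dy": 0.7,"dz": 3,"roll": 0},{"fingers": 0,"dx": 0,"dy": 0.7,"dz": 4,"roll": 0},{"fingers": 0,"dx": 0,"dy": 0.7,"dz": 4,"roll": 0},{"fingers": 0,"dx": 0,"dy": 0.7,"dz": 4,"roll": 0}])

```text
time_s: 11.25
eef_pos: [0.4659, -0.146, 0.1072]
tool_rot: [[-0.903, 0.431, -0.001], [0.431, 0.903, 0.001], [0.002, 0.0, -1.0]]
force: [-0.9, 3.2, -2.2]
grip_width: 0.0117
```

```bash
python3 -c "
from h import *
s=st()"
```

```text
t 11.25 [ 0.4659 -0.146   0.1072] yaw 154.50 F [-0.94  3.18 -2.19] T [0.698 0.23  0.   ] g 0.0117
```

move_arm(series=[{"fingers": 0,"dx": 0.6,"dy": 1,"dz": 0,"roll": 0},{"fingers": 0,"dx": 0.6,"dy": 1,"dz": 1,"roll": 0},{"fingers": 0,"dx": 0.6,"dy": 1,"dz": 3,"roll": 0},{"fingers": 0,"dx": 0.6,"dy": 1,"dz": 3,"roll": 0},{"fingers": 0,"dx": 0.6,"dy": 1,"dz": 3,"roll": 0}])

```text
time_s: 11.75
eef_pos: [0.4662, -0.1454, 0.1043]
tool_rot: [[-0.903, 0.43, -0.001], [0.43, 0.903, 0.0], [0.001, -0.0, -1.0]]
force: [-2.4, -0.2, -3.8]
grip_width: 0.012
```

```bash
python3 -c "
from h import *
s=st()"
```

```text
t 11.75 [ 0.4662 -0.1454  0.1043] yaw 154.51 F [-2.45 -0.18 -3.78] T [0.137 0.494 0.018] g 0.0120
```

move_arm(series=[{"fingers": 0,"dx": 0.6,"dy": -0.3,"dz": 0,"roll": 0},{"fingers": 0,"dx": 0.6,"dy": -0.3,"dz": 2,"roll": 0},{"fingers": 0,"dx": 0.6,"dy": -0.3,"dz": 4,"roll": 0},{"fingers": 0,"dx": 0.6,"dy": -0.3,"dz": 4,"roll": 0},{"fingers": 0,"dx": 0.6,"dy": -0.3,"dz": 4,"roll": 0}])

```text
time_s: 12.25
eef_pos: [0.4659, -0.1455, 0.1004]
tool_rot: [[-0.903, 0.431, 0.0], [0.431, 0.903, -0.0], [-0.0, -0.0, -1.0]]
force: [-1.0, 0.3, -3.4]
grip_width: 0.0117
```

```bash
python3 -c "
from h import *
s=st()"
```

```text
t 12.25 [ 0.4659 -0.1455  0.1004] yaw 154.50 F [-1.03  0.33 -3.4 ] T [ 0.14   0.326 -0.002] g 0.0117
```

move_arm(series=[{"fingers": 0,"dx": 0.3,"dy": 0,"dz": 0.5,"roll": 0},{"fingers": 0,"dx": 0.3,"dy": 0,"dz": 1,"roll": 0},{"fingers": 0,"dx": 0.3,"dy": 0,"dz": 1.5,"roll": 0},{"fingers": 0,"dx": 0.3,"dy": 0,"dz": 1.5,"roll": 0}])

```text
time_s: 12.65
eef_pos: [0.4659, -0.1456, 0.1002]
tool_rot: [[-0.903, 0.43, 0.001], [0.43, 0.903, -0.001], [-0.002, -0.0, -1.0]]
force: [-3.3, 0.5, 7.9]
grip_width: 0.0118
```

```bash
python3 -c "
from h import *
s=st()
i=bot.read_camera('scene');j=bot.read_camera('wrist')
cv2.imwrite('pics/c10.png',np.hstack([cv2.resize(j[90:240,160:360,::-1],(400,300)),cv2.resize(i[180:280,230:350,::-1],(400,300),interpolation=cv2.INTER_CUBIC)]))"
```

```text
t 12.65 [ 0.4659 -0.1456  0.1002] yaw 154.50 F [-3.27  0.53  7.86] T [ 0.236  0.602 -0.013] g 0.0118
```

View pics/c10.png

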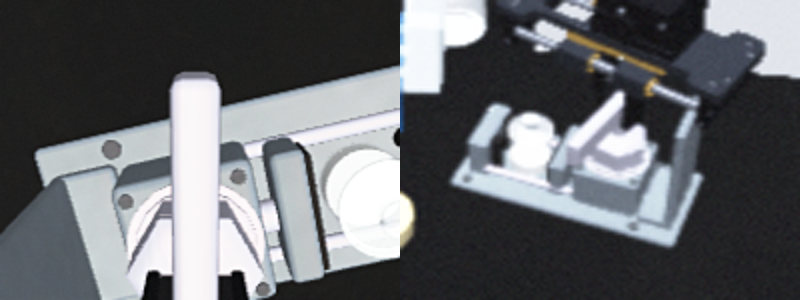

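Seated: contact at TCP z = 0.1002 with about 10 N. I'll relieve it slightly and start the clockwise swing.

move_arm(series=[{"fingers": 0,"dx": 0.5,"dy": 0,"dz": -0.8,"roll": 0},{"fingers": 0,"dx": 0.5,"dy": 0,"dz": -0.8,"roll": 4},{"fingers": 0,"dx": 0.5,"dy": 0,"dz": -0.8,"roll": 8},{"fingers": 0,"dx": 0.5,"dy": 0,"dz": -0.8,"roll": 12}])

```text
time_s: 13.15
eef_pos: [0.4653, -0.1448, 0.1002]
tool_rot: [[-0.792, 0.611, 0.001], [0.611, 0.792, 0.0], [-0.0, 0.001, -1.0]]
force: [-1.2, 1.3, 3.2]
grip_width: 0.0119
```

```bash
python3 -c "
from h import *
s=st()"
```

```text
t 13.15 [ 0.4653 -0.1448  0.1002] yaw 142.36 F [-1.17  1.32  3.21] T [0.536 0.184 0.264] g 0.0119
```

move_arm(series=[{"fingers": 0,"dx": 0,"dy": 0,"dz": 0,"roll": 4},{"fingers": 0,"dx": 0,"dy": 0,"dz": 0,"roll": 8},{"fingers": 0,"dx": 0,"dy": 0,"dz": 0,"roll": 12},{"fingers": 0,"dx": 0,"dy": 0,"dz": 0,"roll": 16},{"fingers": 0,"dx": 0,"dy": 0,"dz": 0,"roll": 18}])

```text
time_s: 13.65
eef_pos: [0.4655, -0.1447, 0.1002]
tool_rot: [[-0.565, 0.825, 0.001], [0.825, 0.565, 0.0], [-0.0, 0.001, -1.0]]
force: [-0.0, 2.7, 2.9]
grip_width: 0.0115
```

```bash
python3 -c "
from h import *
s=st()
j=bot.read_camera('wrist')
cv2.imwrite('pics/c11.png',cv2.resize(j[60:240,130:370,::-1],(800,600)))"
```

```text
t 13.65 [ 0.4655 -0.1447  0.1002] yaw 124.41 F [-0.    2.68  2.9 ] T [0.529 0.123 0.243] g 0.0115
```

View pics/c11.png

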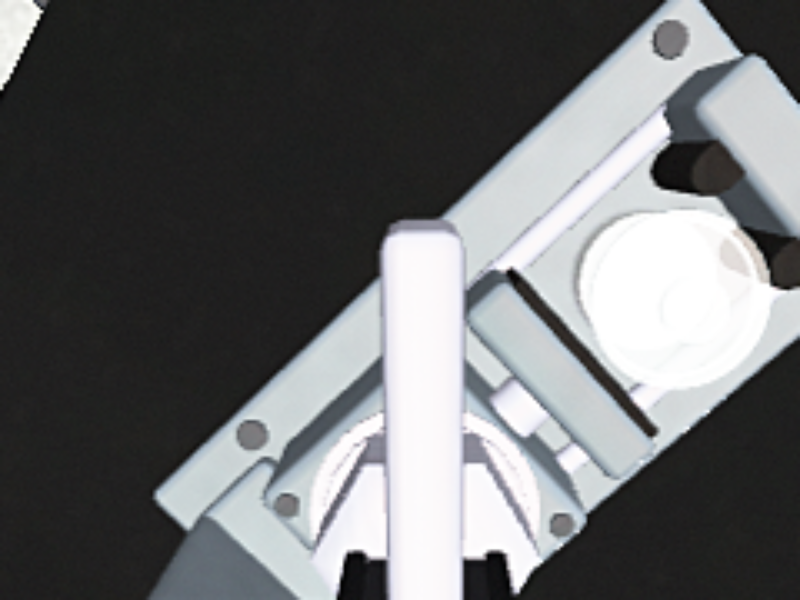

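move_arm(series=[{"fingers": 0,"dx": 0,"dy": 0,"dz": 0,"roll": -3},{"fingers": 0,"dx": 0,"dy": 0,"dz": -5,"roll": -3},{"fingers": 0,"dx": 0,"dy": 0,"dz": -15,"roll": -3},{"fingers": 0,"dx": 0,"dy": 0,"dz": -24,"roll": -3},{"fingers": 0,"dx": 0,"dy": 0,"dz": -24,"roll": -3}])

```text
time_s: 14.2
eef_pos: [0.4664, -0.146, 0.1255]
tool_rot: [[-0.609, 0.793, 0.004], [0.793, 0.609, -0.002], [-0.004, 0.001, -1.0]]
force: [0.1, -0.2, -2.1]
grip_width: 0.0116
```

```bash
python3 -c "
from h import *
s=st()"
```

```text
t 14.20 [ 0.4664 -0.146   0.1255] yaw 127.49 F [ 0.08 -0.21 -2.15] T [-0.05   0.01   0.005] g 0.0116
```

move_arm(series=[{"fingers": 0,"dx": 0,"dy": 0,"dz": 0,"roll": -8},{"fingers": 0,"dx": 0,"dy": 0,"dz": 0,"roll": -16},{"fingers": 0,"dx": 0,"dy": 0,"dz": 0,"roll": -24},{"fingers": 0,"dx": 0,"dy": 0,"dz": 0,"roll": -32},{"fingers": 0,"dx": 0,"dy": 0,"dz": 0,"roll": -40},{"fingers": 0,"dx": 0,"dy": 0,"dz": 0,"roll": -48},{"fingers": 0,"dx": 0,"dy": 0,"dz": 0,"roll": -56},{"fingers": 0,"dx": 0,"dy": 0,"dz": 0,"roll": -59},{"fingers": 0,"dx": 0,"dy": 0,"dz": 0,"roll": -59},{"fingers": 0,"dx": 0,"dy": 0,"dz": 0,"roll": -59}])

```text
time_s: 15.2
eef_pos: [0.4651, -0.1452, 0.124]
tool_rot: [[-0.994, -0.112, 0.0], [-0.112, 0.994, -0.0], [-0.0, -0.0, -1.0]]
force: [-0.7, -0.6, -2.0]
grip_width: 0.0117
```

```bash
python3 -c "
from h import *
s=st();go((.4659,-.1444,.113))
j=bot.read_camera('wrist')
cv2.imwrite('pics/c12.png',cv2.resize(j[60:240,130:370,::-1],(800,600)))
s=st()"
```

```text
t 15.20 [ 0.4651 -0.1452  0.124 ] yaw -173.58 F [-0.69 -0.6  -2.01] T [ 0.063 -0.009 -0.012] g 0.0117
dx dy dz roll [-0.9  0.7 11. ] 0 q6 -126.9 t 15.2
t 15.25 [ 0.4651 -0.1452  0.1239] yaw -173.57 F [ 0.54  0.27 -1.79] T [0.001 0.03  0.021] g 0.0119
```

View pics/c12.png

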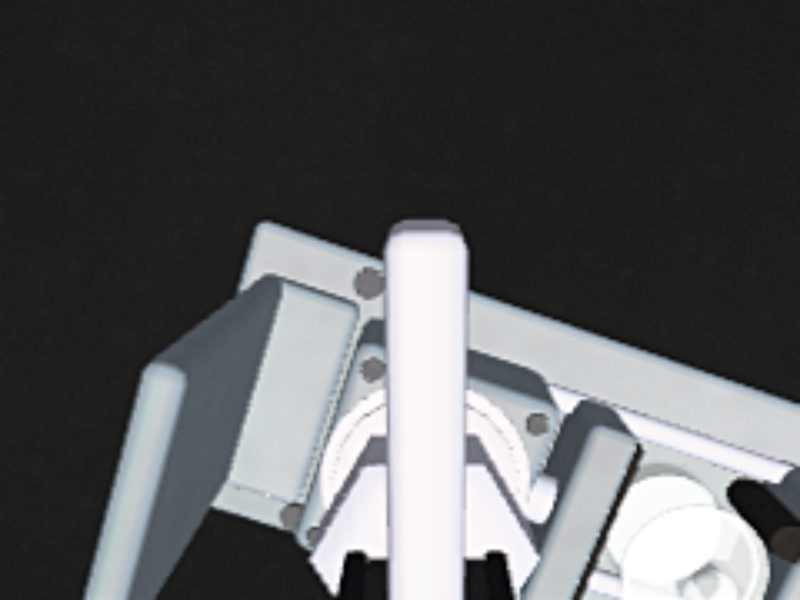

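Clean lift; key at 186.4° yaw. I'll lower it in stages with a small xy correction.

move_arm(series=[{"fingers": 0,"dx": -0.6,"dy": 0.7,"dz": 4,"roll": 0},{"fingers": 0,"dx": -0.6,"dy": 0.7,"dz": 8,"roll": 0},{"fingers": 0,"dx": -0.6,"dy": 0.7,"dz": 12,"roll": 0},{"fingers": 0,"dx": -0.6,"dy": 0.7,"dz": 15,"roll": 0},{"fingers": 0,"dx": -0.6,"dy": 0.7,"dz": 15,"roll": 0},{"fingers": 0,"dx": -0.6,"dy": 0.7,"dz": 15,"roll": 0}])

```text
time_s: 15.85
eef_pos: [0.4652, -0.1445, 0.1085]
tool_rot: [[-0.994, -0.114, -0.001], [-0.114, 0.994, -0.0], [0.001, -0.0, -1.0]]
force: [-0.5, -2.3, -3.7]
grip_width: 0.0119
```

```bash
python3 -c "
from h import *
s=st()"
```

```text
t 15.85 [ 0.4652 -0.1445  0.1085] yaw -173.48 F [-0.48 -2.29 -3.73] T [-0.481  0.307 -0.011] g 0.0119
```

move_arm(series=[{"fingers": 0,"dx": 0.3,"dy": -0.6,"dz": 1,"roll": 0},{"fingers": 0,"dx": 0.3,"dy": -0.6,"dz": 4,"roll": 0},{"fingers": 0,"dx": 0.3,"dy": -0.6,"dz": 6,"roll": 0},{"fingers": 0,"dx": 0.3,"dy": -0.6,"dz": 8,"roll": 0},{"fingers": 0,"dx": 0.3,"dy": -0.6,"dz": 8.5,"roll": 0},{"fingers": 0,"dx": 0.3,"dy": -0.6,"dz": 8.5,"roll": 0}])

```text
time_s: 16.45
eef_pos: [0.4652, -0.1449, 0.1004]
tool_rot: [[-0.994, -0.113, -0.0], [-0.113, 0.994, 0.0], [0.0, 0.0, -1.0]]
force: [-2.3, -0.9, -0.5]
grip_width: 0.0116
```

```bash
python3 -c "
from h import *
s=st()"
```

```text
t 16.45 [ 0.4652 -0.1449  0.1004] yaw -173.49 F [-2.27 -0.94 -0.5 ] T [-0.364  0.47  -0.   ] g 0.0116
```

move_arm(series=[{"fingers": 0,"dx": 0.3,"dy": -0.2,"dz": 0,"roll": 4},{"fingers": 0,"dx": 0.3,"dy": -0.2,"dz": 0,"roll": 8},{"fingers": 0,"dx": 0.3,"dy": -0.2,"dz": 0,"roll": 12},{"fingers": 0,"dx": 0.3,"dy": -0.2,"dz": 0,"roll": 16},{"fingers": 0,"dx": 0.3,"dy": -0.2,"dz": 0,"roll": 20},{"fingers": 0,"dx": 0.3,"dy": -0.2,"dz": 0,"roll": 24},{"fingers": 0,"dx": 0.3,"dy": -0.2,"dz": 0,"roll": 28},{"fingers": 0,"dx": 0.3,"dy": -0.2,"dz": 0,"roll": 32}])

```text
time_s: 17.25
eef_pos: [0.4652, -0.1447, 0.1003]
tool_rot: [[-0.902, 0.433, 0.0], [0.433, 0.902, 0.0], [-0.0, 0.001, -1.0]]
force: [0.0, -0.7, -0.6]
grip_width: 0.0119
```

```bash
python3 -c "
from h import *
s=st()"
```

```text
t 17.25 [ 0.4652 -0.1447  0.1003] yaw 154.37 F [ 0.02 -0.68 -0.61] T [0.027 0.164 0.207] g 0.0119
```

move_arm(series=[{"fingers": 0,"dx": 0,"dy": 0,"dz": 0,"roll": 4},{"fingers": 0,"dx": 0,"dy": 0,"dz": 0,"roll": 8},{"fingers": 0,"dx": 0,"dy": 0,"dz": 0,"roll": 12},{"fingers": 0,"dx": 0,"dy": 0,"dz": 0,"roll": 16}])

```text
time_s: 17.65
eef_pos: [0.4654, -0.1447, 0.1004]
tool_rot: [[-0.747, 0.664, 0.001], [0.664, 0.747, 0.001], [-0.0, 0.001, -1.0]]
force: [0.2, 0.3, -1.1]
grip_width: 0.0118
```

```bash
python3 -c "
from h import *
s=st()"
```

```text
t 17.65 [ 0.4654 -0.1447  0.1004] yaw 138.36 F [ 0.2   0.3  -1.12] T [0.043 0.089 0.232] g 0.0118
```

move_arm(series=[{"fingers": 0,"dx": 0,"dy": 0,"dz": 0,"roll": 4},{"fingers": 0,"dx": 0,"dy": 0,"dz": 0,"roll": 8},{"fingers": 0,"dx": 0,"dy": 0,"dz": 0,"roll": 12},{"fingers": 0,"dx": 0,"dy": 0,"dz": 0,"roll": 14}])

```text
time_s: 18.05
eef_pos: [0.4655, -0.1446, 0.1004]
tool_rot: [[-0.565, 0.825, 0.001], [0.825, 0.565, 0.001], [-0.0, 0.001, -1.0]]
force: [-0.1, 0.7, -0.4]
grip_width: 0.0118
```

```bash
python3 -c "
from h import *
s=st()
j=bot.read_camera('wrist')
cv2.imwrite('pics/c13.png',cv2.resize(j[60:240,130:370,::-1],(800,600)));s=st()"
```

```text
t 18.05 [ 0.4655 -0.1446  0.1004] yaw 124.39 F [-0.15  0.66 -0.38] T [0.138 0.014 0.146] g 0.0118
t 18.10 [ 0.4655 -0.1446  0.1004] yaw 124.37 F [ 0.06  0.4  -2.61] T [0.154 0.01  0.194] g 0.0120
```

View pics/c13.png

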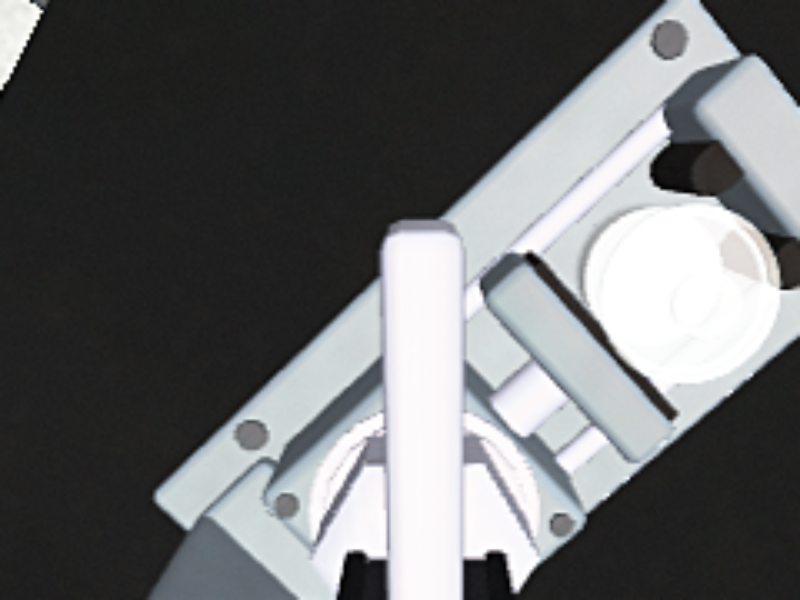

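The jaw now touches the bottle (about (680,290) in the crop) with no extra torque. Next swing.

move_arm(series=[{"fingers": 0,"dx": 0,"dy": 0,"dz": 0,"roll": -3},{"fingers": 0,"dx": 0,"dy": 0,"dz": -5,"roll": -3},{"fingers": 0,"dx": 0,"dy": 0,"dz": -15,"roll": -3},{"fingers": 0,"dx": 0,"dy": 0,"dz": -24,"roll": -3},{"fingers": 0,"dx": 0,"dy": 0,"dz": -24,"roll": -8},{"fingers": 0,"dx": 0,"dy": 0,"dz": -24,"roll": -16},{"fingers": 0,"dx": 0,"dy": 0,"dz": -24,"roll": -24},{"fingers": 0,"dx": 0,"dy": 0,"dz": -24,"roll": -32},{"fingers": 0,"dx": 0,"dy": 0,"dz": -24,"roll": -40},{"fingers": 0,"dx": 0,"dy": 0,"dz": -24,"roll": -48},{"fingers": 0,"dx": 0,"dy": 0,"dz": -24,"roll": -56},{"fingers": 0,"dx": 0,"dy": 0,"dz": -24,"roll": -62}])

```text
time_s: 19.3
eef_pos: [0.4653, -0.1453, 0.1253]
tool_rot: [[-0.993, -0.118, 0.001], [-0.118, 0.993, -0.001], [-0.001, -0.001, -1.0]]
force: [-0.3, -0.2, -1.9]
grip_width: 0.0116
```

```bash
python3 -c "
from h import *
for i in range(5): bot.read_camera('top')
s=st();go((.4652,-.1449,.1004))"
```

```text
t 19.55 [ 0.4652 -0.1452  0.1248] yaw -173.62 F [ 0.25  0.71 -2.1 ] T [-0.001 -0.018 -0.038] g 0.0113
dx dy dz roll [-0.   0.3 24.4] 0 q6 -126.9 t 19.55
```

move_arm(series=[{"fingers": 0,"dx": 0,"dy": 0.2,"dz": 5,"roll": 0},{"fingers": 0,"dx": 0,"dy": 0.2,"dz": 9,"roll": 0},{"fingers": 0,"dx": 0,"dy": 0.2,"dz": 13,"roll": 0},{"fingers": 0,"dx": 0,"dy": 0.2,"dz": 16,"roll": 0},{"fingers": 0,"dx": 0,"dy": 0.2,"dz": 16,"roll": 0}])

```text
time_s: 20.05
eef_pos: [0.4649, -0.145, 0.1078]
tool_rot: [[-0.994, -0.113, -0.001], [-0.113, 0.994, 0.0], [0.001, 0.0, -1.0]]
force: [0.1, -0.4, -2.4]
grip_width: 0.0117
```

```bash
python3 -c "
from h import *
s=st()"
```

```text
t 20.05 [ 0.4649 -0.145   0.1078] yaw -173.51 F [ 0.13 -0.41 -2.43] T [-0.075 -0.061  0.062] g 0.0117
```

move_arm(series=[{"fingers": 0,"dx": 0,"dy": 0,"dz": 2,"roll": 0},{"fingers": 0,"dx": 0,"dy": 0,"dz": 4,"roll": 0},{"fingers": 0,"dx": 0,"dy": 0,"dz": 6,"roll": 0},{"fingers": 0,"dx": 0,"dy": 0,"dz": 7.8,"roll": 0},{"fingers": 0,"dx": 0,"dy": 0,"dz": 7.8,"roll": 0}])

```text
time_s: 20.55
eef_pos: [0.465, -0.145, 0.1004]
tool_rot: [[-0.994, -0.113, -0.0], [-0.113, 0.994, -0.0], [0.0, -0.0, -1.0]]
force: [-0.1, -0.5, -2.5]
grip_width: 0.0118
```

```bash
python3 -c "
from h import *
s=st()"
```

```text
t 20.55 [ 0.465  -0.145   0.1004] yaw -173.50 F [-0.08 -0.54 -2.46] T [-0.164  0.114  0.002] g 0.0118
```

move_arm(series=[{"fingers": 0,"dx": 0,"dy": 0,"dz": 0,"roll": 3},{"fingers": 0,"dx": 0,"dy": 0,"dz": 0,"roll": 6},{"fingers": 0,"dx": 0,"dy": 0,"dz": 0,"roll": 8},{"fingers": 0,"dx": 0,"dy": 0,"dz": 0,"roll": 10}])

```text
time_s: 20.95
eef_pos: [0.465, -0.145, 0.1004]
tool_rot: [[-0.998, 0.062, -0.0], [0.062, 0.998, -0.0], [0.0, -0.0, -1.0]]
force: [-0.4, -0.3, -4.1]
grip_width: 0.0116
```

```bash
cat >> h.py <<'E'
def tz(n=4):
    r=[]
    for i in range(n):
        s=bot.state();r.append(s["wrist_torque"][2]);im=bot.read_camera("wrist")
    print("Tz",np.round(r,3),"mean",np.mean(r[1:]).round(3));return im
E
python3 -c "
from h import *
s=st();j=tz()
cv2.imwrite('pics/c14.png',cv2.resize(j[60:240,130:370,::-1],(800,600)))"
```

```text
t 20.95 [ 0.465  -0.145   0.1004] yaw 176.47 F [-0.37 -0.34 -4.09] T [-0.115  0.093  0.203] g 0.0116
Tz [0.203 0.124 0.113 0.181] mean 0.139
```

View pics/c14.png

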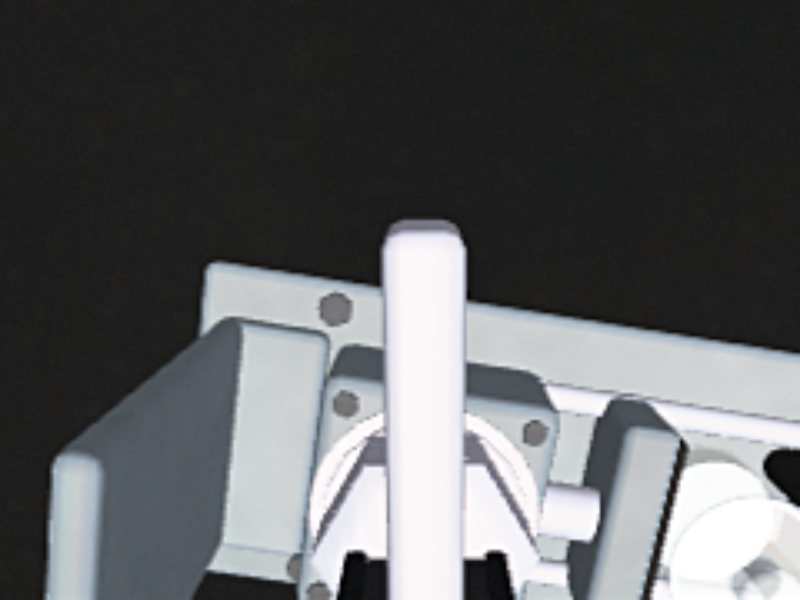

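move_arm(series=[{"fingers": 0,"dx": 0,"dy": 0,"dz": 0,"roll": 3},{"fingers": 0,"dx": 0,"dy": 0,"dz": 0,"roll": 6},{"fingers": 0,"dx": 0,"dy": 0,"dz": 0,"roll": 8}])

```text
time_s: 21.45
eef_pos: [0.465, -0.1448, 0.1005]
tool_rot: [[-0.98, 0.2, -0.0], [0.2, 0.98, 0.0], [0.0, 0.0, -1.0]]
force: [-0.7, 0.4, -4.0]
grip_width: 0.012
```

```bash
python3 -c "
from h import *
s=st();j=tz()"
```

```text
t 21.45 [ 0.465  -0.1448  0.1005] yaw 168.46 F [-0.67  0.42 -4.  ] T [-0.065  0.035  0.183] g 0.0120
Tz [0.183 0.218 0.102 0.138] mean 0.153
```

move_arm(series=[{"fingers": 0,"dx": 0,"dy": 0,"dz": 0,"roll": 2},{"fingers": 0,"dx": 0,"dy": 0,"dz": 0,"roll": 4},{"fingers": 0,"dx": 0,"dy": 0,"dz": 0,"roll": 6}])

```text
time_s: 21.95
eef_pos: [0.4651, -0.1448, 0.1005]
tool_rot: [[-0.954, 0.301, 0.0], [0.301, 0.954, 0.0], [0.0, 0.0, -1.0]]
force: [0.5, 0.3, -3.7]
grip_width: 0.0116
```

```bash
python3 -c "
from h import *
s=st();j=tz()
cv2.imwrite('pics/c15.png',cv2.resize(j[60:240,130:370,::-1],(800,600)))"
```

```text
t 21.95 [ 0.4651 -0.1448  0.1005] yaw 162.48 F [ 0.45  0.29 -3.68] T [-0.006 -0.036  0.222] g 0.0116
Tz [0.222 0.19  0.171 0.115] mean 0.159
```

View pics/c15.png

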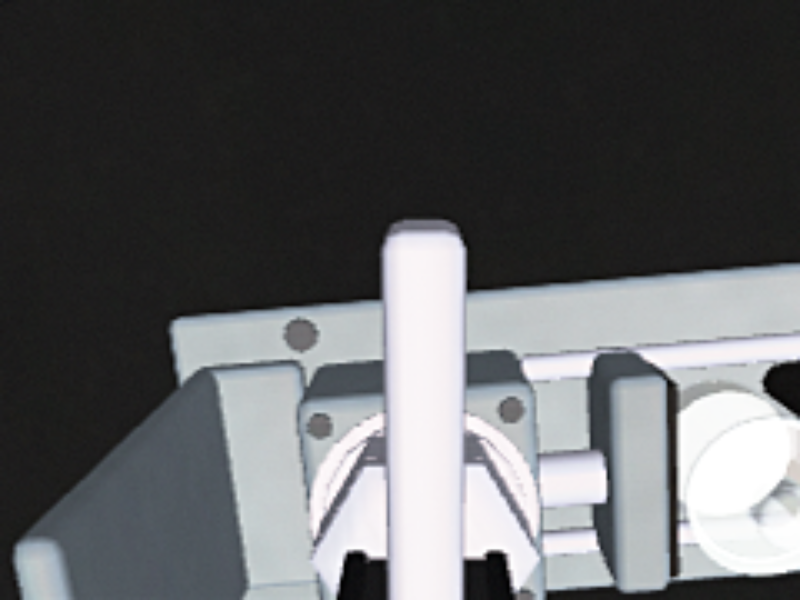

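move_arm(series=[{"fingers": 0,"dx": 0,"dy": 0,"dz": 0,"roll": 2},{"fingers": 0,"dx": 0,"dy": 0,"dz": 0,"roll": 4},{"fingers": 0,"dx": 0,"dy": 0,"dz": 0,"roll": 6}])

```text
time_s: 22.45
eef_pos: [0.4651, -0.1448, 0.1005]
tool_rot: [[-0.917, 0.399, 0.0], [0.399, 0.917, 0.0], [0.0, 0.0, -1.0]]
force: [0.8, 1.2, -4.2]
grip_width: 0.0117
```

```bash
python3 -c "
from h import *
s=st();j=tz(6)"
```

```text
t 22.45 [ 0.4651 -0.1448  0.1005] yaw 156.48 F [ 0.76  1.16 -4.18] T [ 0.088 -0.146  0.217] g 0.0117
Tz [0.217 0.214 0.18  0.263 0.217 0.211] mean 0.217
```

move_arm(series=[{"fingers": 0,"dx": 0,"dy": 0,"dz": 0,"roll": 2},{"fingers": 0,"dx": 0,"dy": 0,"dz": 0,"roll": 4},{"fingers": 0,"dx": 0,"dy": 0,"dz": 0,"roll": 5}])

```text
time_s: 23.05
eef_pos: [0.4651, -0.1448, 0.1005]
tool_rot: [[-0.879, 0.477, 0.0], [0.477, 0.879, 0.0], [-0.0, 0.0, -1.0]]
force: [1.8, 0.6, -4.8]
grip_width: 0.0118
```

```bash
python3 -c "
from h import *
s=st();j=tz(6)
cv2.imwrite('pics/c16.png',cv2.resize(j[60:240,130:370,::-1],(800,600)))"
```

```text
t 23.05 [ 0.4651 -0.1448  0.1005] yaw 151.49 F [ 1.76  0.61 -4.75] T [ 0.206 -0.259  0.298] g 0.0118
Tz [0.298 0.242 0.243 0.248 0.24  0.225] mean 0.24
```

View pics/c16.png

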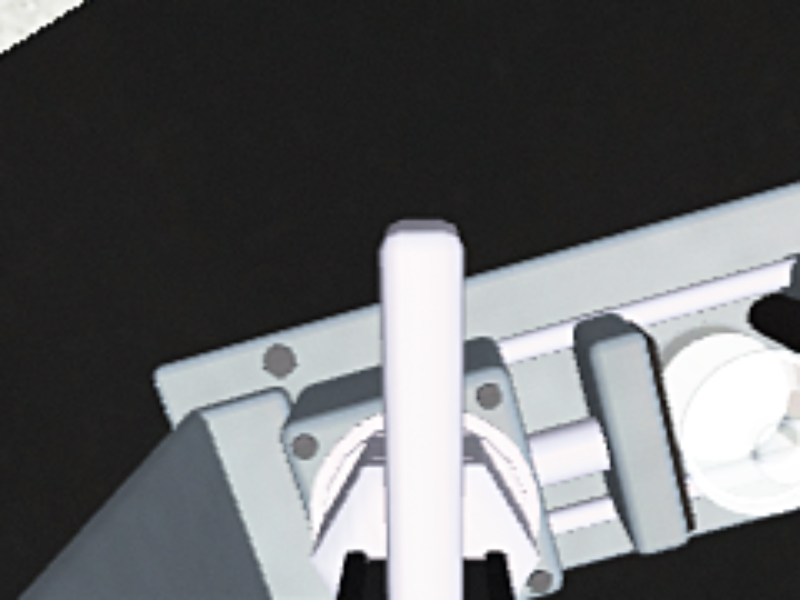

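Torque is climbing: held at 0.15 free, now 0.24, so about 15 N. One small further turn, then I'll re-measure.

move_arm(series=[{"fingers": 0,"dx": 0,"dy": 0,"dz": 0,"roll": 1},{"fingers": 0,"dx": 0,"dy": 0,"dz": 0,"roll": 1.5}])

```text
time_s: 23.55
eef_pos: [0.4651, -0.1449, 0.1005]
tool_rot: [[-0.866, 0.501, 0.0], [0.501, 0.866, 0.0], [-0.0, 0.0, -1.0]]
force: [2.4, 1.5, -6.0]
grip_width: 0.0119
```

```bash
python3 -c "
from h import *
s=st();j=tz(8)"
```

```text
t 23.55 [ 0.4651 -0.1449  0.1005] yaw 149.95 F [ 2.44  1.46 -5.98] T [ 0.392 -0.342  0.331] g 0.0119
Tz [0.331 0.269 0.265 0.302 0.241 0.252 0.296 0.286] mean 0.273
```

About 18–20 N by both the held and the moving torque, so I stop turning. Now unload, lift off and check.

move_arm(series=[{"fingers": 0,"dx": 0,"dy": 0,"dz": 0,"roll": -2},{"fingers": 0,"dx": 0,"dy": 0,"dz": 0,"roll": -4},{"fingers": 0,"dx": 0,"dy": 0,"dz": 0,"roll": -4}])

```text
time_s: 24.25
eef_pos: [0.465, -0.145, 0.1008]
tool_rot: [[-0.898, 0.439, 0.0], [0.439, 0.898, 0.0], [0.0, 0.0, -1.0]]
force: [0.7, 2.1, -2.3]
grip_width: 0.0115
```

```bash
python3 -c "
from h import *
s=st();j=tz(3)"
```

```text
t 24.25 [ 0.465  -0.145   0.1008] yaw 153.94 F [ 0.73  2.13 -2.33] T [ 0.342 -0.232 -0.043] g 0.0115
Tz [-0.043  0.022  0.017] mean 0.02
```

move_arm(series=[{"fingers": 0,"dx": 0,"dy": 0,"dz": -4,"roll": 0},{"fingers": 0,"dx": 0,"dy": 0,"dz": -12,"roll": 0},{"fingers": 0,"dx": 0,"dy": 0,"dz": -24,"roll": 0},{"fingers": 0,"dx": 0,"dy": 0,"dz": -50,"roll": 0},{"fingers": 0,"dx": 0,"dy": 0,"dz": -90,"roll": 0},{"fingers": 0,"dx": 0,"dy": 0,"dz": -135,"roll": 0},{"fingers": 0,"dx": 0,"dy": 0,"dz": -175,"roll": 0},{"fingers": 0,"dx": 0,"dy": 0,"dz": -195,"roll": 0},{"fingers": 0,"dx": 0,"dy": 0,"dz": -195,"roll": 0}])

```text
time_s: 25.3
eef_pos: [0.4665, -0.1462, 0.2995]
tool_rot: [[-0.899, 0.438, 0.007], [0.438, 0.899, -0.005], [-0.009, -0.002, -1.0]]
force: [0.8, 0.3, -1.4]
grip_width: 0.0115
```

```bash
python3 -c "
from h import *
s=st()
j=bot.read_camera('wrist');cv2.imwrite('pics/wrist17.png',j[:,:,::-1])
go((.43,.08,.295),-170);go((.515,.3255,.295),-136.5)"
```

```text
t 25.30 [ 0.4665 -0.1462  0.2995] yaw 154.00 F [ 0.76  0.25 -1.44] T [-0.02  -0.068 -0.043] g 0.0115
dx dy dz roll [130.5 187.2   1.5] -36.0 q6 -94.5 t 25.35
dx dy dz roll [161.7 445.1   1.1] -69.5 q6 -94.5 t 25.35
```

View pics/wrist17.png

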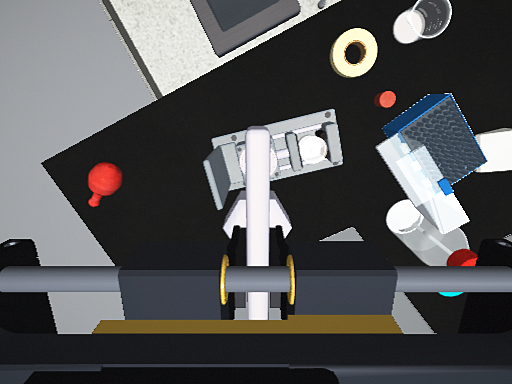

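move_arm(series=[{"fingers": 0,"dx": 130,"dy": 187,"dz": 0,"roll": -36},{"fingers": 0,"dx": 130,"dy": 187,"dz": 0,"roll": -36},{"fingers": 0,"dx": 130,"dy": 187,"dz": 0,"roll": -36},{"fingers": 0,"dx": 130,"dy": 187,"dz": 0,"roll": -36},{"fingers": 0,"dx": 130,"dy": 187,"dz": 0,"roll": -36},{"fingers": 0,"dx": 162,"dy": 445,"dz": 0,"roll": -69.5},{"fingers": 0,"dx": 162,"dy": 445,"dz": 0,"roll": -69.5},{"fingers": 0,"dx": 162,"dy": 445,"dz": 0,"roll": -69.5},{"fingers": 0,"dx": 162,"dy": 445,"dz": 0,"roll": -69.5},{"fingers": 0,"dx": 162,"dy": 445,"dz": 0,"roll": -69.5},{"fingers": 0,"dx": 162,"dy": 445,"dz": 0,"roll": -69.5},{"fingers": 0,"dx": 162,"dy": 445,"dz": 0,"roll": -69.5}])

```text
time_s: 26.55
eef_pos: [0.5134, 0.3269, 0.2926]
tool_rot: [[-0.724, -0.69, -0.005], [-0.69, 0.724, -0.002], [0.005, 0.001, -1.0]]
force: [-0.1, -0.4, -2.5]
grip_width: 0.0118
```

```bash
python3 -c "
from h import *
for i in range(4): bot.read_camera('top')
s=st()
j=bot.read_camera('wrist');cv2.imwrite('pics/wrist18.png',j[:,:,::-1])
go((.5147,.326,.10),-136.5)"
```

```text
t 26.75 [0.5136 0.3241 0.2948] yaw -136.60 F [-0.12 -1.1  -1.29] T [0.026 0.034 0.005] g 0.0116
dx dy dz roll [ -2.1   0.8 195.2] -0.1 q6 -111.6 t 26.8
```

View pics/wrist18.png

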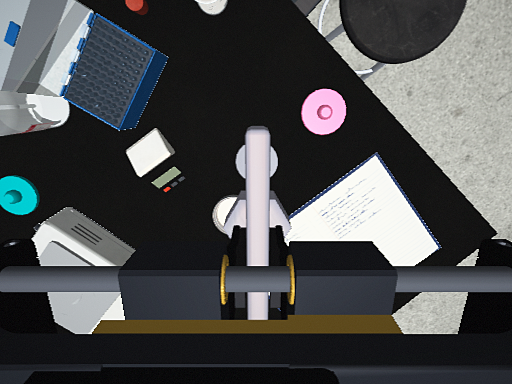

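move_arm(series=[{"fingers": 0,"dx": -2,"dy": 0.5,"dz": 45,"roll": 0},{"fingers": 0,"dx": -2,"dy": 0.5,"dz": 90,"roll": 0},{"fingers": 0,"dx": -2,"dy": 0.5,"dz": 135,"roll": 0},{"fingers": 0,"dx": -2,"dy": 0.5,"dz": 175,"roll": 0},{"fingers": 0,"dx": -2,"dy": 0.5,"dz": 203,"roll": 0},{"fingers": 0,"dx": -2,"dy": 0.5,"dz": 215,"roll": 0},{"fingers": 0,"dx": -2,"dy": 0.5,"dz": 215,"roll": 0},{"fingers": 0,"dx": -2,"dy": 0.5,"dz": 215,"roll": 0},{"fingers": 0,"dx": -2,"dy": 0.5,"dz": 215,"roll": 0},{"fingers": 0,"dx": -2,"dy": 0.5,"dz": 215,"roll": 0}])

```text
time_s: 27.8
eef_pos: [0.5168, 0.3282, 0.0824]
tool_rot: [[-0.725, -0.688, 0.003], [-0.688, 0.725, 0.001], [-0.003, -0.001, -1.0]]
force: [0.1, -0.7, -2.4]
grip_width: 0.0118
```

```bash
python3 -c "
from h import *
for i in range(3): bot.read_camera('top')
s=st()
j=bot.read_camera('wrist');cv2.imwrite('pics/c19.png',cv2.resize(j[90:270,140:380,::-1],(800,600)))
go((.5147,.326,.0534),-136.5)"
```

```text
t 27.95 [0.5161 0.328  0.0816] yaw -136.50 F [-0.04 -1.   -2.97] T [0.091 0.058 0.035] g 0.0117
dx dy dz roll [ 2.3 -0.6 27.9] 0.0 q6 -111.5 t 28.0
```

View pics/c19.png

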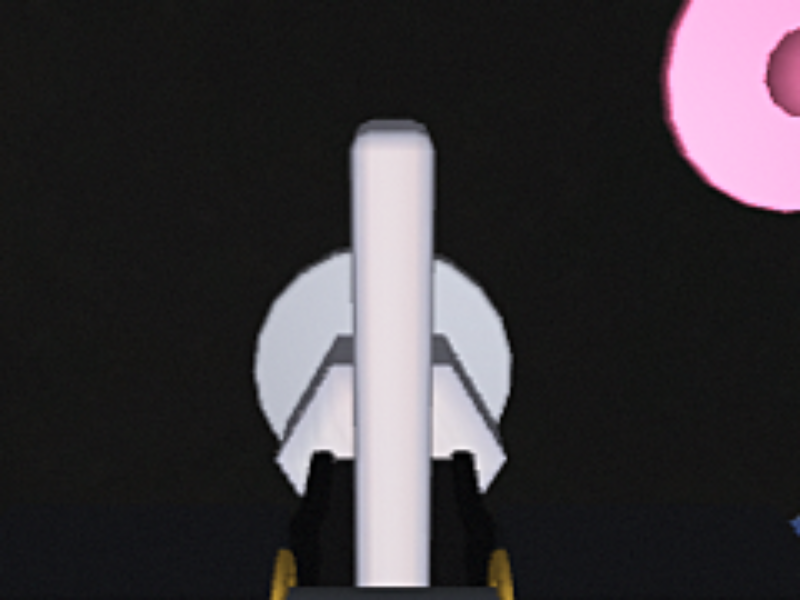

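move_arm(series=[{"fingers": 0,"dx": 1,"dy": -0.6,"dz": 4,"roll": 0},{"fingers": 0,"dx": 1,"dy": -0.6,"dz": 8,"roll": 0},{"fingers": 0,"dx": 1,"dy": -0.6,"dz": 12,"roll": 0},{"fingers": 0,"dx": 1,"dy": -0.6,"dz": 12,"roll": 0},{"fingers": 0,"dx": 1,"dy": -0.6,"dz": 12,"roll": 0}])

```text
time_s: 28.5
eef_pos: [0.5152, 0.3266, 0.0682]
tool_rot: [[-0.725, -0.688, -0.001], [-0.688, 0.725, -0.0], [0.001, 0.0, -1.0]]
force: [0.9, -0.2, -2.0]
grip_width: 0.0114
```

```bash
python3 -c "
from h import *
s=st()
go((.5147,.326,.0534),-136.5)"
```

```text
t 28.50 [0.5152 0.3266 0.0682] yaw -136.50 F [ 0.87 -0.18 -2.03] T [0.09  0.072 0.041] g 0.0114
dx dy dz roll [ 0.7 -0.1 14.8] -0.0 q6 -111.6 t 28.5
```

move_arm(series=[{"fingers": 0,"dx": 0.3,"dy": -0.2,"dz": 4,"roll": 0},{"fingers": 0,"dx": 0.3,"dy": -0.2,"dz": 8,"roll": 0},{"fingers": 0,"dx": 0.3,"dy": -0.2,"dz": 11,"roll": 0},{"fingers": 0,"dx": 0.3,"dy": -0.2,"dz": 13,"roll": 0},{"fingers": 0,"dx": 0.3,"dy": -0.2,"dz": 14,"roll": 0},{"fingers": 0,"dx": 0.3,"dy": -0.2,"dz": 14,"roll": 0}])

```text
time_s: 29.1
eef_pos: [0.5151, 0.3263, 0.0544]
tool_rot: [[-0.725, -0.688, -0.0], [-0.688, 0.725, -0.0], [0.0, 0.0, -1.0]]
force: [0.2, -0.4, -1.5]
grip_width: 0.0119
```

```bash
python3 -c "
from h import *
s=st()"
```

```text
t 29.10 [0.5151 0.3263 0.0544] yaw -136.50 F [ 0.24 -0.44 -1.54] T [0.019 0.118 0.009] g 0.0119
```

Over the pin with no side force. Lower the last millimetre and check for contact before opening.

move_arm(series=[{"fingers": 0,"dx": 0,"dy": 0,"dz": 1,"roll": 0},{"fingers": 0,"dx": 0,"dy": 0,"dz": 1.5,"roll": 0},{"fingers": 0,"dx": 0,"dy": 0,"dz": 1.5,"roll": 0}])

```text
time_s: 29.4
eef_pos: [0.5154, 0.3264, 0.0534]
tool_rot: [[-0.725, -0.688, 0.001], [-0.688, 0.725, 0.0], [-0.0, -0.0, -1.0]]
force: [-0.4, -0.1, -0.5]
grip_width: 0.012
```

```bash
python3 -c "
from h import *
s=st()"
```

```text
t 29.40 [0.5154 0.3264 0.0534] yaw -136.50 F [-0.37 -0.12 -0.47] T [ 0.005  0.153 -0.001] g 0.0120
```

move_arm(series=[{"fingers": 0.7,"dx": 0,"dy": 0,"dz": 0,"roll": 0},{"fingers": 0.7,"dx": 0,"dy": 0,"dz": 0,"roll": 0},{"fingers": 0.7,"dx": 0,"dy": 0,"dz": 0,"roll": 0},{"fingers": 0.7,"dx": 0,"dy": 0,"dz": 0,"roll": 0},{"fingers": 0.7,"dx": 0,"dy": 0,"dz": 0,"roll": 0},{"fingers": 0.7,"dx": 0,"dy": 0,"dz": 0,"roll": 0},{"fingers": 0.7,"dx": 0,"dy": 0,"dz": 0,"roll": 0},{"fingers": 0.7,"dx": 0,"dy": 0,"dz": 0,"roll": 0}])

```text
time_s: 30.2
eef_pos: [0.5152, 0.3263, 0.0531]
tool_rot: [[-0.725, -0.688, -0.0], [-0.688, 0.725, -0.0], [0.0, 0.0, -1.0]]
force: [-0.5, 0.3, 0.9]
grip_width: 0.0595
```

```bash
python3 -c "
from h import *
s=st()
j=bot.read_camera('wrist');cv2.imwrite('pics/wrist20.png',j[:,:,::-1])"
```

```text
t 30.20 [0.5152 0.3263 0.0531] yaw -136.50 F [-0.47  0.26  0.87] T [ 0.029  0.046 -0.036] g 0.0595
```

View pics/wrist20.png

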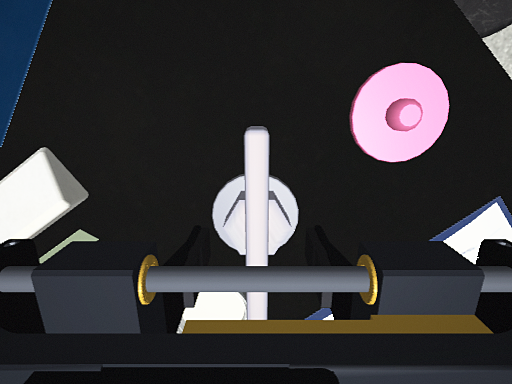

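The fingers are clear of the handle (column 257, fingers at 195 and 320). Retreat upwards, backing off so the camera sees the key whole.

move_arm(series=[{"fingers": 0.7,"dx": 0,"dy": 0,"dz": -15,"roll": 0},{"fingers": 0.7,"dx": 0,"dy": 0,"dz": -50,"roll": 0},{"fingers": 0.7,"dx": 0,"dy": 0,"dz": -95,"roll": 0},{"fingers": 0.7,"dx": 0,"dy": 0,"dz": -140,"roll": 0},{"fingers": 0.7,"dx": -20,"dy": 0,"dz": -180,"roll": 0},{"fingers": 0.7,"dx": -47,"dy": 0,"dz": -205,"roll": 0},{"fingers": 0.7,"dx": -47,"dy": 0,"dz": -205,"roll": 0},{"fingers": 0.7,"dx": -47,"dy": 0,"dz": -205,"roll": 0},{"fingers": 0.7,"dx": -47,"dy": 0,"dz": -205,"roll": 0},{"fingers": 0.7,"dx": -47,"dy": 0,"dz": -205,"roll": 0}])

```text
time_s: 31.25
eef_pos: [0.5477, 0.3577, 0.2563]
tool_rot: [[-0.726, -0.688, -0.004], [-0.688, 0.726, -0.002], [0.004, 0.001, -1.0]]
force: [0.5, 0.5, -0.1]
grip_width: 0.061
```

```bash
python3 -c "
from h import *
s=st()
j=bot.read_camera('wrist')[:,:,::-1];t=bot.read_camera('top')[:,:,::-1]
A=ray('wrist',257.5,71,.082,s)
cv2.imwrite('pics/c21.png',np.hstack([cv2.resize(j[40:220,180:340],(400,450)),cv2.resize(t[205:295,240:320],(400,450),interpolation=cv2.INTER_CUBIC)]))
cv2.imwrite('pics/top21.png',t)
i=bot.read_camera('scene')[:,:,::-1];cv2.imwrite('pics/c22.png',np.hstack([cv2.resize(i[195:275,230:330],(400,320),interpolation=cv2.INTER_CUBIC),cv2.resize(i[165:245,90:190],(400,320),interpolation=cv2.INTER_CUBIC)]))"
```

```text
t 31.25 [0.5477 0.3577 0.2563] yaw -136.51 F [ 0.51  0.52 -0.05] T [0.06  0.021 0.035] g 0.0610
```

View pics/c21.png

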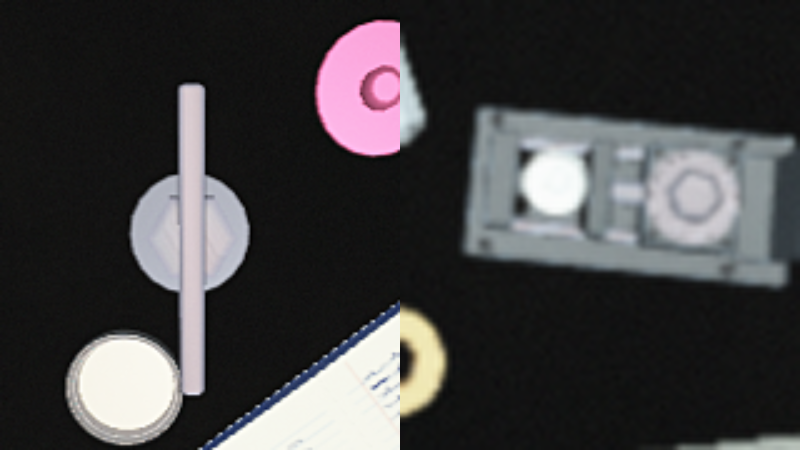

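View pics/c22.png

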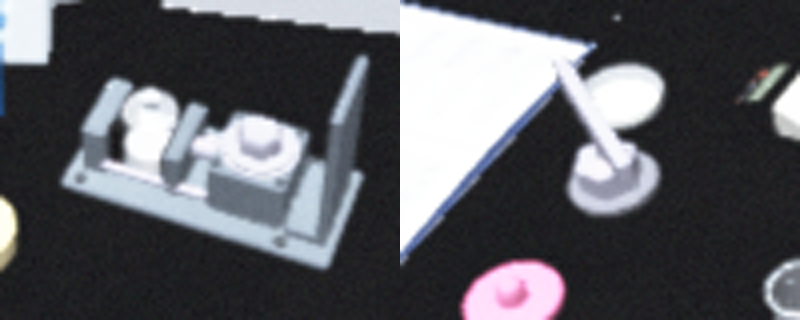

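View pics/top21.png

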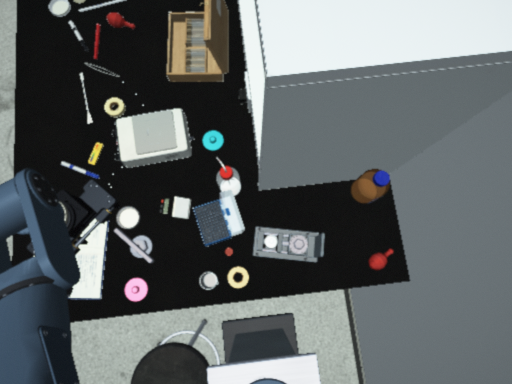

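The key stands upright on its grey stand in all three views. The bottle sits upright between the jaw and the ribs, and the bystanders look undisturbed. The gripper is in free air, so I'm handing in.

```bash
python3 -c "
from h import *
st();print(bot.job_done())"
```

```text
t 31.40 [0.5486 0.3581 0.257 ] yaw -136.52 F [-0.67 -0.12  0.71] T [ 0.095  0.045 -0.005] g 0.0610
the job is handed in; nothing more can be done
None
```

The bottle is clamped and the key is back upright on its grey stand. The job was handed in at 31.4 s and reported no verdict.

- **Tightening:** I fitted the key fully down over the spindle three times, feeling contact with the collar (about 10 N) on the first fit. I turned it clockwise in three swings (about 30°, 62° and 36°), lifting it off and resetting it by 60° between swings. The handle's line stayed within about 44° of the clamp's x axis, so by that angle it stayed clear of the stop plate.
- **Grip force:** I estimate 18–22 N from wrist torque: about 0.27 N m held against about 0.15 N m running free, and 0.33 N m while turning. There is no direct force reading, and sensor noise makes this uncertain by about 3 N. The held torque while running free was about 0.15 N m rather than the stated 0.1. I used the measured value because it matched how the torque rose with angle.
- **Last checks:** The pictures show the key standing upright over the pin, the bottle upright between the jaw and the ribs, and the bystanders looking undisturbed. The gripper was open and about 0.2 m above the key, with no contact force. My measurements of the stand's position differed by about 2 mm between the top and wrist views (7 mm for the rough scene view), so I set the key down at the pose it was picked from.

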